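Count the loose nuts over the tipping tray into the parts tin

TASK

Count the small loose nuts from the worktop into the parts tin: lift the lid off the tin and lay it on the worktop knob up, lay every small loose nut flat in the lanes of the tray's front row, ahead of the raised lip, and only when they are all there lift the tray's handle so that this row slides off into the tin while the stock nuts behind the lip stay on the tray. Then lower the tray to its rest, put the lid properly back on the tin, and for the next count move the stock nuts over the lip, flat into the lanes of the front row. Leave the one bigger nut and the bolt where they lie.

Things in the scene. Friction and masses are not known exactly. Their poses are not given: they have to be found in the camera images.
- stand: Fixed counting stand: base board 232 x 300 x 6 mm, steel tin fastened on it at its -y end, tipping tray hinged between two cheeks. Origin: on the worktop straight below the hinge axis, mid-width; +x along the hinge axis, -y the way the nuts slide (from tray to tin), +y towards the tray handle. Hinge axis 70 mm above the worktop. It stands differently in each run.
- tin_mouth (a point): Centre of the tin's open mouth, level with the rim, 56 mm above the worktop, 108 mm to -y of the hinge axis; axes as stand. Tin outside 215 (x) x 100 (y) mm, walls 3 mm, inside 47 mm deep. Its near wall stands 8 mm clear of the level tray's front edge.
- tray (a joint): Tray hinge in rad: 0 level on its rest (falls back to it by its own weight, softly damped), to 0.75 at most; grows as the handle is lifted and the front edge dips to -y over the tin. Some 3 to 5 N at the handle lifts it. The deck is polished: nuts start to slide between 0.2 and 0.35, and slide quickly off at 0.6; the lip holds the stock back up to the end stop.
- tray_handle (a point): Middle of the tray's round steel handle bar, 14 mm thick, 110 mm long along stand x, 148 mm to +y of the hinge axis and 114 mm above the worktop when level; it swings about the hinge axis with the tray. Free gap of 41 mm between the bar and the tray's rear wall, open below. Site turns with the tray.
- front_row (a point): Point on the tray's deck in the middle of the front row, 20 mm to -y of the hinge axis, 110 mm above the worktop when level; axes as stand, turning with the tray. Four lanes 44 mm wide, at x = -70.5, -23.5, 23.5, 70.5 mm, parted by ribs 3 mm wide, 5 mm high; side walls 14 mm high. The open front edge is at y = -30 mm, the lip's front face at y = +35 mm.
- lip (a point): Point on the deck under the middle of the raised lip, a bar 4 mm thick, 6 mm high across the tray; axes as front_row. The back row's deck runs from y = +2 mm to the rear wall at y = +79 mm; rear wall 14 mm high. The stock nuts lie here.
- lid: Loose lid of the tin, 250 g: plate 217 x 102 x 4 mm on a plug 200 x 86 x 6 mm that drops inside the rim with 4 mm play all round. Origin: centre of the plug's underside, 6 mm below the rim when seated; long side along x. Lid top is 10 mm above the origin.
- lid_knob (a point): Centre of the lid's black bar knob: 44 mm along lid x, 16 mm across (lid y), 22 mm high, from 14 to 36 mm above the lid's origin (this point is 26 mm above it).
- nut_a: Small rusty hex nut, 30 mm over flats, 35 mm over corners, 16 mm thick, 50 g, lying flat loose on the worktop; may be absent. Origin: centre of its underside; z is the bore axis (up), the corners point along +-x, two flats face +-y.
- nut_b: Small rusty hex nut, 30 mm over flats, 35 mm over corners, 16 mm thick, 50 g, lying flat loose on the worktop; may be absent. Origin: centre of its underside; z is the bore axis (up), the corners point along +-x, two flats face +-y.
- nut_c: Small rusty hex nut, 30 mm over flats, 35 mm over corners, 16 mm thick, 50 g, lying flat loose on the worktop; may be absent. Origin: centre of its underside; z is the bore axis (up), the corners point along +-x, two flats face +-y.
- nut_d: Small rusty hex nut, 30 mm over flats, 35 mm over corners, 16 mm thick, 50 g, lying flat loose on the worktop; may be absent. Origin: centre of its underside; z is the bore axis (up), the corners point along +-x, two flats face +-y.
- stock_a: Stock nut, same kind (30 mm over flats, 16 mm thick), lying flat on the tray deck in the back row at the start; goes into the front row only after the count. Slides up against the lip when the tray is tipped. Corners along +-x, flats facing +-y. Origin: centre of its underside.
- stock_b: Stock nut, same kind (30 mm over flats, 16 mm thick), lying flat on the tray deck in the back row at the start; goes into the front row only after the count. Slides up against the lip when the tray is tipped. Corners along +-x, flats facing +-y. Origin: centre of its underside.
- stock_c: Stock nut, same kind (30 mm over flats, 16 mm thick), lying flat on the tray deck in the back row at the start; goes into the front row only after the count. Slides up against the lip when the tray is tipped. Corners along +-x, flats facing +-y. Origin: centre of its underside.
- big_nut: Bigger, paler hex nut, 42 mm over corners, 18 mm thick, loose on the worktop: a bystander, not to be counted or moved. Origin: centre of its underside.
- bolt: Bolt 24 x 80 x 28 mm lying loose on the worktop: a bystander, not to be moved. Origin: centre of its underside, length along its y.

How it is judged:
By the outcome, as a careful person would: the job done as asked, in the order asked, and still so for the second after the job is handed in, with the robot touching nothing.
Of nut_a, nut_b, nut_c, nut_d only 2 to 4 are there at a start; the rules pass over those that are not, and their reading is None.
At some moment in a run one of lid may be knocked a few centimetres aside while the robot is not near it.
Once in a run the grip may slacken for a moment while it holds something.
It also fails if it takes over 208 s, if anything falls off the work surface, if the arm or the gripper's body presses on something with over 40 N, if the wrist force passes 120 N, or if a joint passes its speed limit or range.

ROBOT

A 7-joint arm with a two-finger parallel gripper is mounted at the origin on the work surface; the furniture and walls round the work are solid. World frame = base frame: x ahead of the robot, y to its left, z up, the work surface at z = 0. Lengths are in m, angles in degrees, forces in N, time in s.
With the tool pointing down it reaches from about 0.425 to 0.875 m from the base axis. Payload 4.7 kg.
Tool frame: the origin (TCP) lies midway between the tips of the shut fingers; the grasp point (between the pads) lies 19 mm behind it; z points along the fingers, y is the line along which they close (so a half turn about z gives the same grasp; the last joint's range is limited). The gripper opens to 87 mm and grips with 3 to 60 N. Pads are 19 mm wide; open, the fingers measure 117 mm over their backs; the gripper's body (75 mm by 190 mm) begins 51 mm behind the grasp point.
Start: joints at [-68.52, 18.392, -4.016, 83.108, 1.295, 78.541, -3.26], TCP at [0.229, 0.608, 0.187] pointing down, gripper open.
Joint ranges: [-163.93, 163.93], [-17.29, 119.83], [-79.2, 71.16], [3.27, 140.29], [-89.18, 269.18], [5.43, 117.66], [-154.24, 154.24]. Speed limits (degrees/s): [147.25, 147.25, 180, 180, 180, 180, 180].

INTERFACE

Orientations are given as [roll, pitch, yaw] about the fixed x, y, z axes, in that order (R = Rz(yaw) Ry(pitch) Rx(roll)).
In Python, from rig import robot gives the robot as it stands. The module is installed in compiled form; this text tells all that it offers.
- The arm moves only by the tool move_arm, never from a script. Its argument "series" is a list of rows, each an object of numbers: "tx", "ty", "tz": the shift along the world's x, y, z in cm; "wx", "wy", "wz": the turn, a rotation vector about the world's x, y, z in degrees; "claw": the opening, from 0 (shut) to 1 (fully open). In form: [{"tx": .., "ty": .., "tz": .., "wx": .., "wy": .., "wz": .., "claw": ..}, ...]. A call has 1 to 10 rows; each row is the pose to reach, as a shift and turn from the pose commanded when the call began; what a row does not reach only later rows make up. A row lasts 1/10 s, in which the tool goes at most 50 mm and 8.59 degrees, less where a joint would pass 70% of its speed; a pose out of reach is approached as far as the arm can. A call with a gripper value outside its range is refused whole. The fingers move at their own pace and stop on an object; the grip force is fixed at half the most. Time passes only in rows, so rows that repeat a pose let the fingers close. It gives the time, the measured TCP pose, the force, the opening and the grip force at its end, in the units of the state.
- robot.read_state(): the state, without advancing time (a new reading comes with each control period).
- robot.grab_frame(name): name is "scene" or "top" or "wrist"; returns the picture (384x512x3 uint8, red, green, blue); there is no depth.
- robot.camera_params(name): a dict with "K" (3x3 intrinsics, pixels), "origin" and "orientation" of the camera in the world; the wrist camera has in their place "tool_from_camera" (4x4, takes a point from camera to tool coordinates, whose origin is the TCP and whose axes are the flange's). Camera axes: x right, y up, looking along -z (the intrinsics and any distortion apply to the point x, -y, -z); pixel columns grow to the right and rows downward; lengths in m; the calibration is good to about 2 mm. A picture is of the moment at which its call begins: read the wrist's pose just before it. camera_params takes no time and is no camera call.
- robot.close_job(): hands the job in; it is judged then, once.
The state is a dict: "time_s": time; "joint_pos": joint angles; "dq": joint speeds; "joint_torque": joint torques, N m; "tool_pos": TCP position; "ee_rot": TCP orientation; "ft_force": force on the tool from outside, world axes, zero at the start; "torque": the same for the moment, N m; "gripper_width": finger opening in m; "finger_force": force on a finger pad.
Only numpy, scipy, OpenCV 4.12 (cv2) and the standard library are available. Lean on these libraries where they do the work, as an engineer would, in place of code of your own. Each camera call takes 0.05 s, during which the arm holds its last target. There are 200 camera calls.

## Working session

There is one attempt and no reset: what is moved stays moved. The work goes in short steps, Python scripts to look and compute and a tool call to move; the robot and the scene stay as the last step left them, time stands still between calls to the robot, and variables do not carry over. Pictures are saved under pics/ and viewed, at most 14 in all, crops included, and the job is handed in when it is done.

Besides the shell and the picture viewer there is one more tool, called after ">>>" in YAML: its name, and indented under it one key for each argument. move_arm: Moves the arm, as the interface text tells. Its arguments: {"type":"object","properties":{"series":{"type":"array"}},"required":["series"]}

```bash
mkdir -p pics; ls; cat > h.py <<'E'
import numpy as np, cv2, json
from rig import robot
from scipy.spatial.transform import Rotation as R
def snap(n,f):
    im=robot.grab_frame(n); cv2.imwrite('pics/'+f,im[:,:,::-1]); return im
E
python3 - <<'E'
from h import *
s=robot.read_state(); print(s)
for n in("scene","top","wrist"): print(n,robot.camera_params(n))
a=snap("scene","s0.png");b=snap("top","t0.png")
cv2.imwrite("pics/t0b.png",cv2.resize(b[:,:,::-1],(800,600),interpolation=cv2.INTER_CUBIC))
E
```

```text
pics
{'time_s': 0.0, 'joint_pos': array([-68.52112712,  18.44014571,  -4.01625029,  83.17696696,
         1.29550955,  78.54278427,  -3.26074888]), 'dq': array([-0.01423279,  0.10551661,  0.0583377 ,  0.07069519,  0.04192913,
       -0.05838941, -0.04120205]), 'joint_torque': array([ 6.39488599e-05, -4.91297007e+01, -4.04020138e-01, -3.12524164e+01,
       -6.38593454e-02,  4.38009342e-02,  1.76032217e-04]), 'tool_pos': array([0.22926743, 0.6075223 , 0.18563132]), 'ee_rot': array([-1.79885385e+02,  6.24210258e-03,  1.59330964e+02]), 'ft_force': array([0.20185741, 0.31226968, 0.63178136]), 'torque': array([-0.03468602,  0.02113608,  0.01738001]), 'finger_force': 0.0, 'gripper_width': 0.0869980310061104}
scene {'K': array([[424.88530073,   0.        , 254.74356945],
       [  0.        , 424.88530073, 194.42289363],
       [  0.        ,   0.        ,   1.        ]]), 'origin': array([-0.18576039, -0.40303006,  0.57361867]), 'orientation': array([ 62.91187754,   0.44973336, -51.16128048])}
top {'K': array([[415.87365627,   0.        , 256.54054224],
       [  0.        , 415.87365627, 182.26348583],
       [  0.        ,   0.        ,   1.        ]]), 'origin': array([0.40689392, 0.14174485, 1.02868739]), 'orientation': array([  6.09789346,   0.73115967, -89.08991624])}
wrist {'K': array([[281.70771672,   0.        , 250.27335807],
       [  0.        , 281.70771672, 192.50581824],
       [  0.        ,   0.        ,   1.        ]]), 'tool_from_camera': array([[-6.62170858e-04,  9.69234673e-01,  2.46137583e-01,
         6.60344748e-02],
       [ 9.99999658e-01,  5.20033342e-04,  6.42471107e-04,
         1.19236245e-05],
       [ 4.94705523e-04,  2.46137924e-01, -9.69234686e-01,
        -1.97730557e-01],
       [ 0.00000000e+00,  0.00000000e+00,  0.00000000e+00,
         1.00000000e+00]])}
```

View pics/t0b.png

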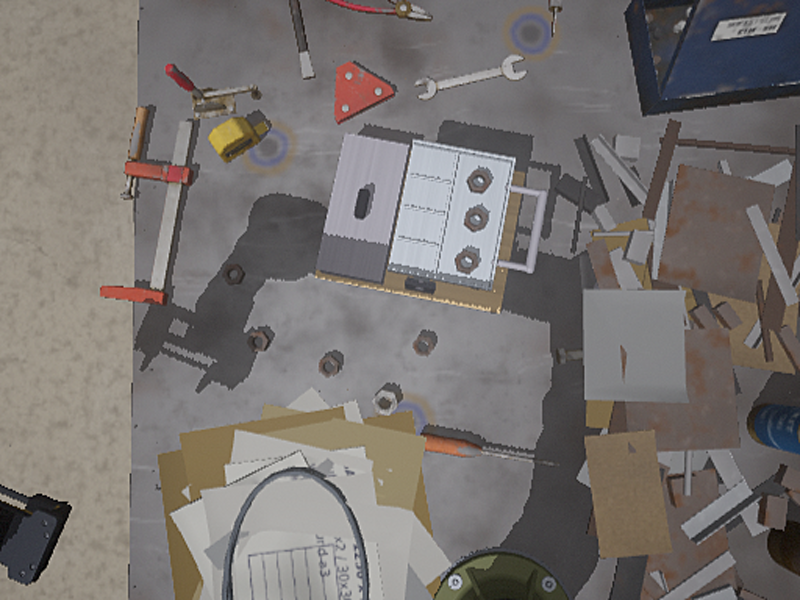

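View pics/s0.png

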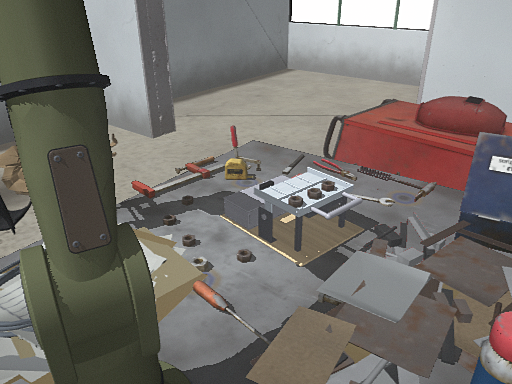

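The top view shows the lid at (363,202), front-row lanes around (425,210), and three stock nuts at (480,180), (476,218) and (467,260). Four small nuts lie at (233,273), (260,338), (330,363) and (425,342). The big nut is at (387,401) and the bolt near (568,355). The scene view shows the same things. Next I'll enlarge crops.

```bash
python3 - <<'E'
import cv2
t=cv2.imread("pics/t0.png") if 0 else None
b=cv2.imread("pics/t0b.png"); o=cv2.imread("pics/t0.png"); s=cv2.imread("pics/s0.png")
c=o[75:205,195:355]; cv2.imwrite("pics/tc.png",cv2.resize(c,None,fx=5,fy=4.6,interpolation=cv2.INTER_CUBIC) if 0 else cv2.resize(c,None,fx=4.5,fy=4.5,interpolation=cv2.INTER_CUBIC))
c=s[160:275,150:370]; cv2.imwrite("pics/sc.png",cv2.resize(c,None,fx=3.6,fy=3.6,interpolation=cv2.INTER_CUBIC))
E
```

```text
(no output)
```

View pics/tc.png

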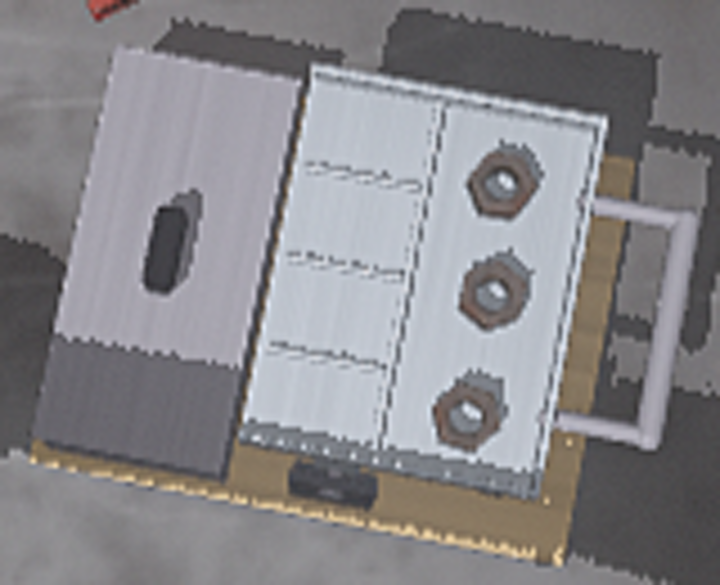

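View pics/sc.png

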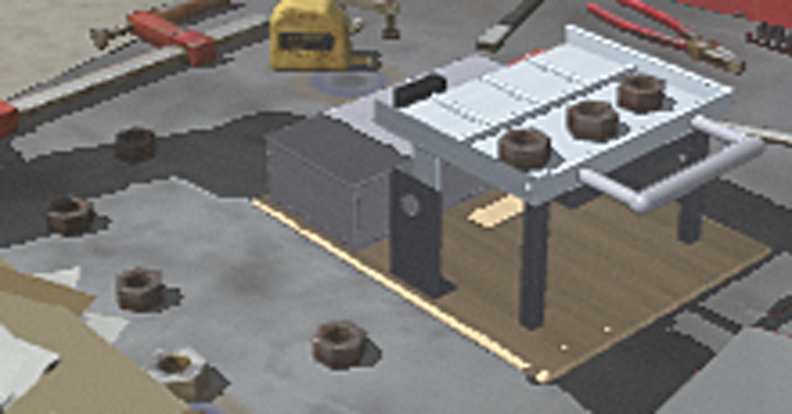

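Top crop (4.5x, offset 195,75): lid corners are at (118,48), (303,78), (222,478) and (35,445), the knob at (168,249), the handle bar ends at (685,215) and (650,440), and the stock nuts at (500,185), (492,293) and (466,412). The scene crop (3.6x, offset 150,160) shows the matching points. I'll triangulate from these.

```bash
cat >> h.py <<'E'
def cam(n,s=None):
    p=robot.camera_params(n)
    if n=="wrist":
        T=np.eye(4);T[:3,:3]=R.from_euler('xyz',s["ee_rot"],degrees=True).as_matrix();T[:3,3]=s["tool_pos"]
        T=T@p["tool_from_camera"]; return p["K"],T[:3,3],T[:3,:3]
    return p["K"],p["origin"],R.from_euler('xyz',p["orientation"],degrees=True).as_matrix()
def ray(c,uv):
    K,o,M=c; d=np.linalg.inv(K)@[uv[0],uv[1],1]; d=M@np.array([d[0],-d[1],-d[2]]); return o,d/np.linalg.norm(d)
def atz(c,uv,z):
    o,d=ray(c,uv); return o+d*(z-o[2])/d[2]
def tri(c1,u1,c2,u2):
    (a,d),(b,e)=ray(c1,u1),ray(c2,u2)
    t=np.linalg.lstsq(np.c_[d,-e],b-a,rcond=None)[0]; p,q=a+t[0]*d,b+t[1]*e
    return (p+q)/2,np.linalg.norm(p-q)
def proj(c,P):
    K,o,M=c; q=M.T@(np.asarray(P)-o); q=K@[q[0],-q[1],-q[2]]; return q[:2]/q[2]
E
python3 - <<'E'
from h import *
np.set_printoptions(precision=4,suppress=True)
T=cam("top");S=cam("scene")
t=lambda u,v:(195+u/4.5,75+v/4.5); s=lambda u,v:(150+u/3.6,160+v/3.6); w=lambda u,v:(u*.64,v*.64)
for n,a,b in [("st1",t(500,183),s(642,88)),("st2",t(492,291),s(592,113)),("st3",t(466,410),s(525,143)),
 ("hA",t(685,217),s(756,146)),("hB",t(650,440),s(640,200)),("knob",t(168,249),s(420,88)),
 ("n1",w(233,273),s(135,135)),("n2",w(260,338),s(70,206)),("n3",w(330,363),s(140,280)),("n4",w(425,342),s(340,334)),("big",w(387,401),s(180,362))]:
  print(n,*tri(T,a,S,b))
P=[atz(T,t(*x),.06)[:2] for x in[(118,48),(303,78),(222,478),(35,445)]]
print(P,np.mean(P,0),P[0]-P[3],P[1]-P[2]); print("knob",atz(T,t(168,249),.086))
for x in[(685,217),(650,440)]: print(atz(T,t(*x),.114))
for x in [(500,183),(492,291),(466,410)]: print(atz(T,t(*x),.126))
for x in [(233,273),(260,338),(330,363),(425,342),(387,401)]: print(atz(T,w(*x),.016))
E
```

```text
st1 [0.6546 0.0468 0.1206] 0.0003139101564132817
st2 [0.5993 0.0514 0.1222] 0.00193810795187659
st3 [0.5401 0.0639 0.1206] 0.0024866260486433272
hA [ 0.6405 -0.046   0.1122] 0.000991809162181867
hB [ 0.5273 -0.0268  0.1169] 0.0018145360221632633
knob [0.6277 0.2145 0.0812] 0.002368178545507084
n1 [0.5288 0.4222 0.0159] 0.002713252307308927
n2 [0.4257 0.3776 0.014 ] 0.007391726357302184
n3 [0.3893 0.2666 0.0131] 0.005694877050412048
n4 [0.4241 0.1198 0.0138] 0.00627763773186239
big [0.3344 0.1753 0.0181] 0.0015755625055202157
[array([0.7426, 0.2444]), array([0.7272, 0.1453]), array([0.5122, 0.1844]), array([0.5281, 0.2825])] [0.6275 0.2142] [ 0.2144 -0.0381] [ 0.215  -0.0391]
knob [0.6273 0.2133 0.086 ]
[ 0.6403 -0.046   0.114 ]
[ 0.5282 -0.0281  0.114 ]
[0.6532 0.0472 0.126 ]
[0.5991 0.051  0.126 ]
[0.54   0.0634 0.126 ]
[0.5297 0.4212 0.016 ]
[0.4283 0.3745 0.016 ]
[0.3914 0.2642 0.016 ]
[0.4261 0.1175 0.016 ]
[0.3348 0.1748 0.016 ]
```

The measured points fit the model: the stand yaw is about 169.8° and the hinge origin about (0.609, 0.108), and the heights agree. I'll go above the knob and look.

>>> move_arm:
  series:
    - {"tx": 2,"ty": -2,"tz": 4,"wz": 3,"claw": 1}
    - {"tx": 5,"ty": -5,"tz": 6,"wz": 6}
    - {"tx": 8,"ty": -8,"tz": 8,"wz": 10.5}
    - {"tx": 11.5,"ty": -11.5,"tz": 8,"wz": 10.5}
    - {"tx": 15,"ty": -15,"tz": 8,"wz": 10.5}
    - {"tx": 18.5,"ty": -18.5,"tz": 8,"wz": 10.5}
    - {"tx": 22,"ty": -22,"tz": 8,"wz": 10.5}
    - {"tx": 25.5,"ty": -25.5,"tz": 8,"wz": 10.5}
    - {"tx": 29,"ty": -29,"tz": 8,"wz": 10.5}
    - {"tx": 32,"ty": -32,"tz": 8,"wz": 10.5}

```text
schema error: expected keys tx, ty, tz, wx, wy, wz, claw
```

```bash
python3 - <<'E'
from h import *
s=robot.read_state(); print(s["time_s"],s["tool_pos"],s["ee_rot"],s["joint_pos"])
a=snap("wrist","w1.png"); json.dump({k:list(s[k]) for k in("tool_pos","ee_rot")},open("w1.json","w"))
cv2.imwrite("pics/w1b.png",cv2.resize(a[:,:,::-1],(800,600),interpolation=cv2.INTER_CUBIC))
E
```

```text
0.1 [0.22932705 0.60763609 0.18579813] [-1.79905080e+02  8.31765032e-03  1.59333865e+02] [-68.52000376  18.43465902  -4.01766295  83.16504186   1.29877402
  78.54066614  -3.2584522 ]
```

View pics/w1b.png

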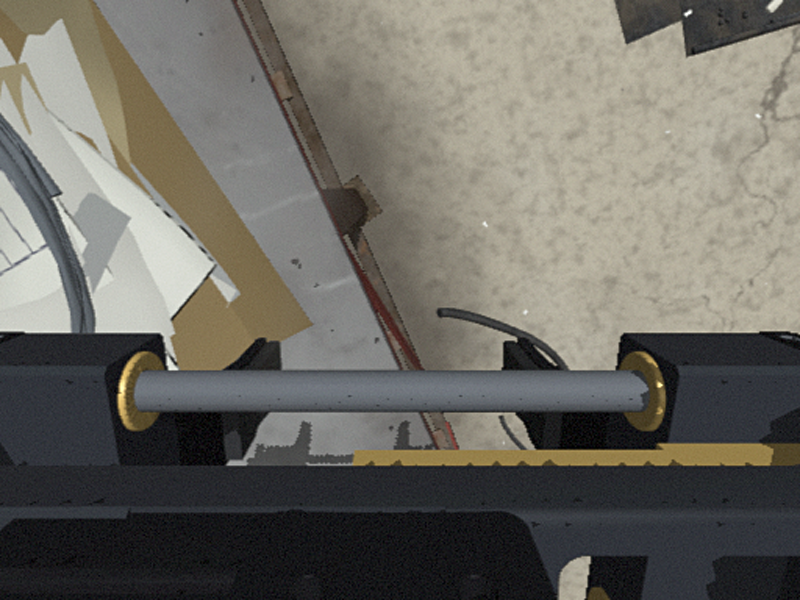

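The call was refused because every key is needed. The view shows that the gripper hides the picture below row 330. The knob position is known well enough from two cameras, so I'll go on.

>>> move_arm:
  series:
    - {"tx": 2,"ty": -2,"tz": 3,"wx": 0,"wy": 0,"wz": 3,"claw": 1}
    - {"tx": 5,"ty": -5,"tz": 6,"wx": 0,"wy": 0,"wz": 6,"claw": 1}
    - {"tx": 8.5,"ty": -8.5,"tz": 8,"wx": 0,"wy": 0,"wz": 10.5,"claw": 1}
    - {"tx": 12,"ty": -12,"tz": 8,"wx": 0,"wy": 0,"wz": 10.5,"claw": 1}
    - {"tx": 15.5,"ty": -15.5,"tz": 8,"wx": 0,"wy": 0,"wz": 10.5,"claw": 1}
    - {"tx": 19,"ty": -19,"tz": 8,"wx": 0,"wy": 0,"wz": 10.5,"claw": 1}
    - {"tx": 22.5,"ty": -22.5,"tz": 8,"wx": 0,"wy": 0,"wz": 10.5,"claw": 1}
    - {"tx": 26,"ty": -26,"tz": 8,"wx": 0,"wy": 0,"wz": 10.5,"claw": 1}
    - {"tx": 29.5,"ty": -29.5,"tz": 8,"wx": 0,"wy": 0,"wz": 10.5,"claw": 1}
    - {"tx": 32,"ty": -32,"tz": 8,"wx": 0,"wy": 0,"wz": 10.5,"claw": 1}

```text
time_s: 1.15
tool_pos: [0.5517, 0.2844, 0.2666]
ee_rot: [-179.9, 0.1, 169.6]
ft_force: [0.7, -0.2, 0.2]
gripper_width: 0.0871
finger_force: 0.0
```

```bash
python3 - <<'E'
from h import *
s=robot.read_state(); print(s["tool_pos"],s["ee_rot"])
a=snap("wrist","w2.png"); json.dump({k:list(s[k]) for k in("tool_pos","ee_rot")},open("w2.json","w"))
c=cam("wrist",s)
P=dict(n1=(.5297,.4212),n2=(.4283,.3745),n3=(.3914,.2642),n4=(.4261,.1175))
tiles=[]
for k,p in P.items():
    u=proj(c,[*p,.016]); print(k,u)
    x,y=np.clip(u.astype(int),[28,28],[483,355]); o=a[y-28:y+28,x-28:x+28,::-1]
    tiles.append(cv2.resize(o,(392,392),interpolation=cv2.INTER_CUBIC)[46:346])
cv2.imwrite("pics/w2b.png",np.vstack([np.hstack(tiles[:2]),np.hstack(tiles[2:])]))
E
```

```text
[0.55170731 0.28441998 0.2665857 ] [-1.79931245e+02  5.02526140e-02  1.69636078e+02]
n1 [334.50603235 133.89202891]
n2 [295.60351393  70.89317502]
n3 [217.44079367  58.89460667]
n4 [127.75974451 102.2648395 ]
```

View pics/w2b.png

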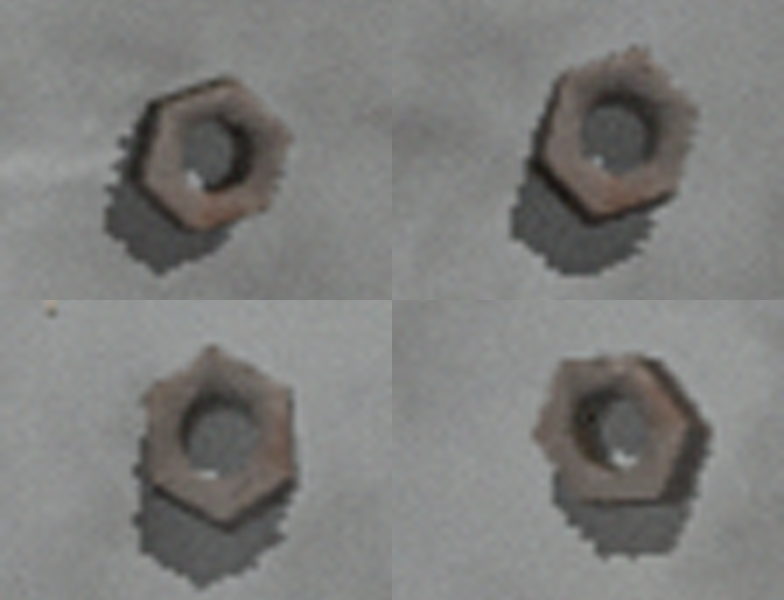

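All four small nuts are clear: in the tiles (7x), the top-face corners read n1 (158,108), (230,80), (290,133) and so on. I'll fit the hexagons.

```bash
python3 - <<'E'
from h import *
s=json.load(open("w2.json")); c=cam("wrist",s)
np.set_printoptions(precision=4,suppress=True)
U=dict(n1=(334,133),n2=(295,70),n3=(217,58),n4=(127,102))
C=dict(n1=[(158,108),(230,80),(290,133),(268,208),(195,228),(145,170)],n2=[(168,72),(243,48),(305,105),(283,195),(203,215),(153,155)],
n3=[(210,47),(293,88),(297,185),(222,223),(152,187),(143,100)],n4=[(163,58),(243,57),(293,130),(268,200),(188,200),(143,130)])
top=dict(n1=(.5297,.4212),n2=(.4283,.3745),n3=(.3914,.2642),n4=(.4261,.1175))
for k in U:
    o=np.maximum(np.array(U[k]),28)-28+[0,46/7]
    P=np.array([atz(c,o+np.array(q)/7,.016)[:2] for q in C[k]]); m=P.mean(0); d=P-m
    a=np.arctan2(d[:,1],d[:,0]); ph=np.degrees(np.angle(np.mean(np.exp(6j*a)))/6)
    print(k,m,"r",np.hypot(*d.T).round(4),"corner deg mod60",ph%60, "top",top[k])
T=cam("top")
E
```

```text
n1 [0.53   0.4245] r [0.0167 0.0163 0.0171 0.0174 0.0164 0.0156] corner deg mod60 37.956203112690844 top (0.5297, 0.4212)
n2 [0.4246 0.3805] r [0.0172 0.0165 0.0172 0.0177 0.0169 0.0158] corner deg mod60 36.72657814154992 top (0.4283, 0.3745)
n3 [0.3889 0.2691] r [0.0175 0.0183 0.0184 0.0163 0.0172 0.0174] corner deg mod60 52.216235459766764 top (0.3914, 0.2642)
n4 [0.4223 0.122 ] r [0.0177 0.0165 0.0166 0.0176 0.0166 0.0159] corner deg mod60 21.890791161463067 top (0.4261, 0.1175)
```

>>> move_arm:
  series:
    - {"tx": 3.5,"ty": -3.3,"tz": -1,"wx": 0,"wy": 0,"wz": 0.2,"claw": 1}
    - {"tx": 7,"ty": -6.6,"tz": -2,"wx": 0,"wy": 0,"wz": 0.2,"claw": 1}
    - {"tx": 7.9,"ty": -7.4,"tz": -5,"wx": 0,"wy": 0,"wz": 0.2,"claw": 1}
    - {"tx": 7.9,"ty": -7.4,"tz": -9,"wx": 0,"wy": 0,"wz": 0.2,"claw": 1}
    - {"tx": 7.9,"ty": -7.4,"tz": -13,"wx": 0,"wy": 0,"wz": 0.2,"claw": 1}
    - {"tx": 7.9,"ty": -7.4,"tz": -16.5,"wx": 0,"wy": 0,"wz": 0.2,"claw": 1}
    - {"tx": 7.9,"ty": -7.4,"tz": -18.5,"wx": 0,"wy": 0,"wz": 0.2,"claw": 1}
    - {"tx": 7.9,"ty": -7.4,"tz": -19.6,"wx": 0,"wy": 0,"wz": 0.2,"claw": 1}
    - {"tx": 7.9,"ty": -7.4,"tz": -20.1,"wx": 0,"wy": 0,"wz": 0.2,"claw": 1}
    - {"tx": 7.9,"ty": -7.4,"tz": -20.1,"wx": 0,"wy": 0,"wz": 0.2,"claw": 1}

```text
time_s: 2.2
tool_pos: [0.6286, 0.2144, 0.0659]
ee_rot: [180.0, 0.0, 170.0]
ft_force: [0.1, 0.3, -0.3]
gripper_width: 0.0871
finger_force: 0.0
```

>>> move_arm:
  series:
    - {"tx": 0,"ty": 0,"tz": 0,"wx": 0,"wy": 0,"wz": 0,"claw": 0}
    - {"tx": 0,"ty": 0,"tz": 0,"wx": 0,"wy": 0,"wz": 0,"claw": 0}
    - {"tx": 0,"ty": 0,"tz": 0,"wx": 0,"wy": 0,"wz": 0,"claw": 0}
    - {"tx": 0,"ty": 0,"tz": 0,"wx": 0,"wy": 0,"wz": 0,"claw": 0}
    - {"tx": 0,"ty": 0,"tz": 0,"wx": 0,"wy": 0,"wz": 0,"claw": 0}
    - {"tx": 0,"ty": 0,"tz": 0,"wx": 0,"wy": 0,"wz": 0,"claw": 0}
    - {"tx": 0,"ty": 0,"tz": 0,"wx": 0,"wy": 0,"wz": 0,"claw": 0}
    - {"tx": 0,"ty": 0,"tz": 0,"wx": 0,"wy": 0,"wz": 0,"claw": 0}

```text
time_s: 3.0
tool_pos: [0.6285, 0.2141, 0.0657]
ee_rot: [180.0, -0.0, 170.0]
ft_force: [-0.3, -0.1, 0.4]
gripper_width: 0.0309
finger_force: 0.0
```

>>> move_arm:
  series:
    - {"tx": 0,"ty": 0,"tz": 0,"wx": 0,"wy": 0,"wz": 0,"claw": 0}
    - {"tx": 0,"ty": 0,"tz": 0,"wx": 0,"wy": 0,"wz": 0,"claw": 0}
    - {"tx": 0,"ty": 0,"tz": 0,"wx": 0,"wy": 0,"wz": 0,"claw": 0}
    - {"tx": 0,"ty": 0,"tz": 0,"wx": 0,"wy": 0,"wz": 0,"claw": 0}
    - {"tx": 0,"ty": 0,"tz": 0,"wx": 0,"wy": 0,"wz": 0,"claw": 0}
    - {"tx": 0,"ty": 0,"tz": 1,"wx": 0,"wy": 0,"wz": 0,"claw": 0}
    - {"tx": 0,"ty": 0,"tz": 3,"wx": 0,"wy": 0,"wz": 0,"claw": 0}
    - {"tx": 0,"ty": 0,"tz": 6,"wx": 0,"wy": 0,"wz": 0,"claw": 0}
    - {"tx": 0,"ty": 0,"tz": 9,"wx": 0,"wy": 0,"wz": 0,"claw": 0}
    - {"tx": 0,"ty": 0,"tz": 11,"wx": 0,"wy": 0,"wz": 0,"claw": 0}

```text
time_s: 4.0
tool_pos: [0.6296, 0.2144, 0.1794]
ee_rot: [179.9, 0.2, 170.0]
ft_force: [-0.5, 0.6, 0.6]
gripper_width: 0.0004
finger_force: 0.0
```

```bash
python3 - <<'E'
from h import *
b=snap("top","t1.png"); c=b[75:205,145:355,::-1]
cv2.imwrite("pics/t1b.png",cv2.resize(c,None,fx=3.8,fy=3.8,interpolation=cv2.INTER_CUBIC))
E
```

```text
(no output)
```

View pics/t1b.png

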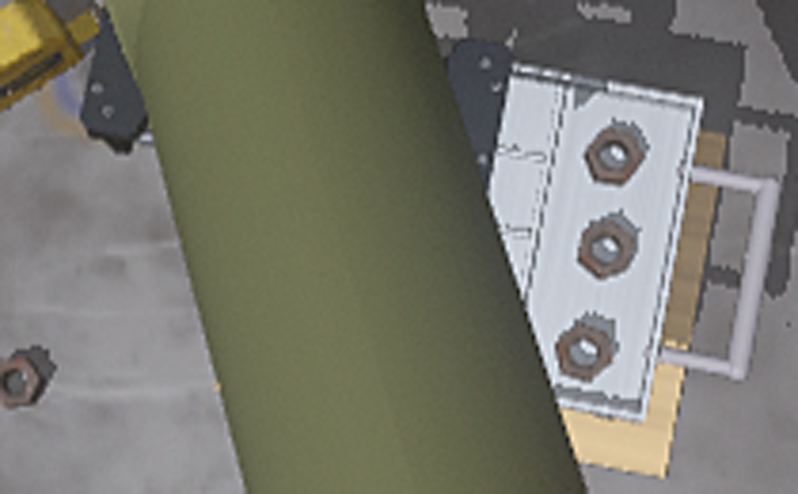

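The arm hides the lid in the top view, so I'll check the scene and wrist views.

```bash
python3 - <<'E'
from h import *
s=robot.read_state();json.dump({k:list(s[k]) for k in("tool_pos","ee_rot")},open("w3.json","w"))
a=snap("scene","s1.png")[:,:,::-1]; w=snap("wrist","w3.png")[:,:,::-1]
i=np.hstack([cv2.resize(a[150:265,180:370],(400,242)),cv2.resize(w,(400,300))[:242]])
w2=cv2.resize(w[90:270,60:460],(800,360),interpolation=cv2.INTER_CUBIC)
cv2.imwrite("pics/sw.png",np.vstack([cv2.resize(i,(793,240)) if 0 else i[:240],w2]))
E
```

```text
(no output)
```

View pics/sw.png

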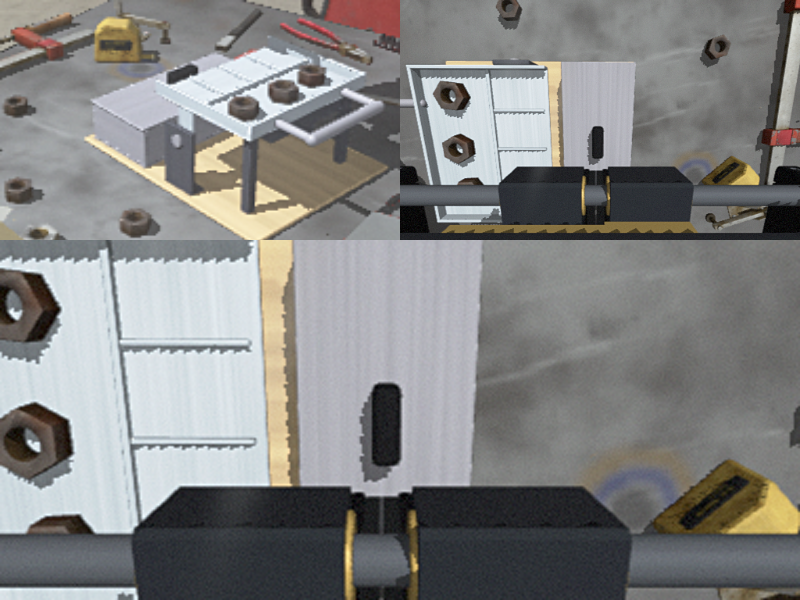

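The wrist view shows the knob top centre at raw pixel (252.5,182.5), which is away from the fingers in their x direction. I'll compute where it is.

```bash
python3 - <<'E'
from h import *
np.set_printoptions(precision=4,suppress=True)
s=json.load(open("w3.json")); c=cam("wrist",s); print(s)
f=lambda u,v:(60+u/2,90+(v-240)/2)
for z in(.086,.066,.016): print(z,atz(c,f(385,424),z),atz(c,f(385,387),z),atz(c,f(385,462),z))
g=lambda u,v:((u-400)*1.28,v*1.28)
print("lid corners",[atz(c,g(*q),.06) for q in[(563,62),(635,62)]])
print("lid edges right/left at row",atz(c,f(478,300),.06),atz(c,f(298,300),.06))
a=np.degrees(169.8/180*np.pi); X=np.array([np.cos(np.radians(169.8)),np.sin(np.radians(169.8))])
for k in(-1,1): print("expected near corner", np.array([.6275,.2142])+X*.1085+k*.051*np.array([-X[1],X[0]]))
print("exp knob px",proj(c,[.6275,.2142,.086]))
# stocks, ribs
print("stock",[atz(c,f(*q),.126) for q in[(20,308),(34,440)]])
T=cam("top"); t=lambda u,v:(145+u/3.8,75+v/3.8)
print([atz(T,t(*q),.126) for q in[(613,153),(608,246),(584,349)]])
E
```

```text
{'tool_pos': [0.6311237850353956, 0.2149490381827219, 0.18277956280922295], 'ee_rot': [179.72773860345762, 0.4208657786352528, 170.02014339151947]}
0.086 [0.6294 0.2178 0.086 ] [0.6098 0.2212 0.086 ] [0.6503 0.2141 0.086 ]
0.066 [0.6339 0.2173 0.066 ] [0.6129 0.2209 0.066 ] [0.6561 0.2134 0.066 ]
0.016 [0.6449 0.2159 0.016 ] [0.6206 0.2202 0.016 ] [0.6707 0.2114 0.016 ]
lid corners [array([0.5171, 0.1904, 0.06  ]), array([0.5341, 0.2869, 0.06  ])]
lid edges right/left at row [0.5753 0.2795 0.06  ] [0.5581 0.182  0.06  ]
expected near corner [0.5297 0.2836]
expected near corner [0.5117 0.1832]
exp knob px [248.8788 180.8325]
stock [array([0.5416, 0.0707, 0.126 ]), array([0.5996, 0.0573, 0.126 ])]
[array([0.6542, 0.0468, 0.126 ]), array([0.5989, 0.0495, 0.126 ]), array([0.5384, 0.0631, 0.126 ])]
```

The knob is still where it was and the lid looks seated, so the grip slackened or slipped. I'll try again and check the force before lifting.

>>> move_arm:
  series:
    - {"tx": 0,"ty": 0,"tz": 0,"wx": 0,"wy": 0,"wz": 0,"claw": 0.6}
    - {"tx": 0,"ty": 0,"tz": 0,"wx": 0,"wy": 0,"wz": 0,"claw": 0.6}
    - {"tx": 0,"ty": 0,"tz": 0,"wx": 0,"wy": 0,"wz": 0,"claw": 0.6}
    - {"tx": 0,"ty": 0,"tz": 0,"wx": 0,"wy": 0,"wz": 0,"claw": 0.6}
    - {"tx": 0,"ty": 0.1,"tz": -1,"wx": 0,"wy": 0,"wz": 0,"claw": 0.6}
    - {"tx": 0,"ty": 0.1,"tz": -4,"wx": 0,"wy": 0,"wz": 0,"claw": 0.6}
    - {"tx": 0,"ty": 0.1,"tz": -7,"wx": 0,"wy": 0,"wz": 0,"claw": 0.6}
    - {"tx": 0,"ty": 0.1,"tz": -10,"wx": 0,"wy": 0,"wz": 0,"claw": 0.6}
    - {"tx": 0,"ty": 0.1,"tz": -11,"wx": 0,"wy": 0,"wz": 0,"claw": 0.6}
    - {"tx": 0,"ty": 0.1,"tz": -11.2,"wx": 0,"wy": 0,"wz": 0,"claw": 0.6}

```text
time_s: 5.15
tool_pos: [0.6272, 0.2148, 0.0617]
ee_rot: [-179.9, -0.2, 170.0]
ft_force: [-0.5, 0.8, -0.3]
gripper_width: 0.0518
finger_force: 0.0
```

>>> move_arm:
  series:
    - {"tx": 0,"ty": 0,"tz": 0,"wx": 0,"wy": 0,"wz": 0,"claw": 0}
    - {"tx": 0,"ty": 0,"tz": 0,"wx": 0,"wy": 0,"wz": 0,"claw": 0}
    - {"tx": 0,"ty": 0,"tz": 0,"wx": 0,"wy": 0,"wz": 0,"claw": 0}
    - {"tx": 0,"ty": 0,"tz": 0,"wx": 0,"wy": 0,"wz": 0,"claw": 0}
    - {"tx": 0,"ty": 0,"tz": 0,"wx": 0,"wy": 0,"wz": 0,"claw": 0}
    - {"tx": 0,"ty": 0,"tz": 0,"wx": 0,"wy": 0,"wz": 0,"claw": 0}
    - {"tx": 0,"ty": 0,"tz": 0,"wx": 0,"wy": 0,"wz": 0,"claw": 0}
    - {"tx": 0,"ty": 0,"tz": 0,"wx": 0,"wy": 0,"wz": 0,"claw": 0}
    - {"tx": 0,"ty": 0,"tz": 0,"wx": 0,"wy": 0,"wz": 0,"claw": 0}

```text
time_s: 6.05
tool_pos: [0.6284, 0.2151, 0.0637]
ee_rot: [-180.0, -0.0, 170.0]
ft_force: [-0.4, -0.4, -0.2]
gripper_width: 0.0004
finger_force: 0.0
```

```bash
python3 - <<'E'
from h import *
s=robot.read_state();json.dump({k:list(s[k]) for k in("tool_pos","ee_rot")},open("w4.json","w"))
w=snap("wrist","w4.png")[:,:,::-1];a=snap("scene","s2.png")[:,:,::-1]
c=cam("wrist",s); print("tcp px",proj(c,s["tool_pos"]),"knob exp",proj(c,[.628,.215,.086]))
cv2.imwrite("pics/sw2.png",np.hstack([cv2.resize(a[130:265,180:370],(400,284),interpolation=cv2.INTER_CUBIC),cv2.resize(w[60:344,90:410],(400,355))[:284]]))
E
```

```text
tcp px [250.65027932 213.32537703] knob exp [250.35903861 223.45187766]
```

View pics/sw2.png

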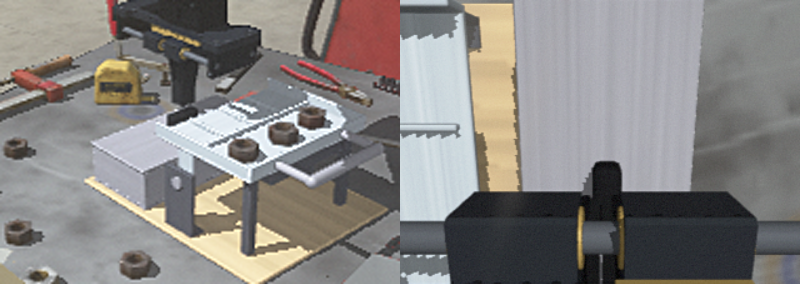

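```bash
python3 - <<'E'
from h import *
s=json.load(open("w4.json")); S=cam("scene")
p=lambda P:((proj(S,P)-[180,130])*400/190).round(1)
print("tcp",p(s["tool_pos"]),"z+.05",p(np.array(s["tool_pos"])+[0,0,.05]),"knob top",p([.6275,.2142,.086]),"knob mid",p([.6275,.2142,.075]),"seat corner",p([.53,.2836,.06]),p([.512,.183,.06]))
for d in(.03,.05,.07): print(d,p(np.array(s["tool_pos"])+[d,-.18*d,.0]))
a=cv2.imread("pics/s2.png")[130:230,225:325]; w=cv2.imread("pics/w4.png")[150:300,170:330]
cv2.imwrite("pics/z.png",np.hstack([cv2.resize(a,(400,400),interpolation=cv2.INTER_CUBIC),cv2.resize(w,(400,375),interpolation=cv2.INTER_CUBIC)[:400]][:1]+[cv2.copyMakeBorder(cv2.resize(w,(400,375),interpolation=cv2.INTER_CUBIC),0,25,0,0,0)]))
E
```

```text
tcp [183.3 126.6] z+.05 [183.5  90.8] knob top [183.5 111.3] knob mid [183.5 119.1] seat corner [ 91.6 142. ] [144.6 172.1]
0.03 [200.7 119.6]
0.05 [211.9 115. ]
0.07 [223.  110.6]
```

View pics/z.png

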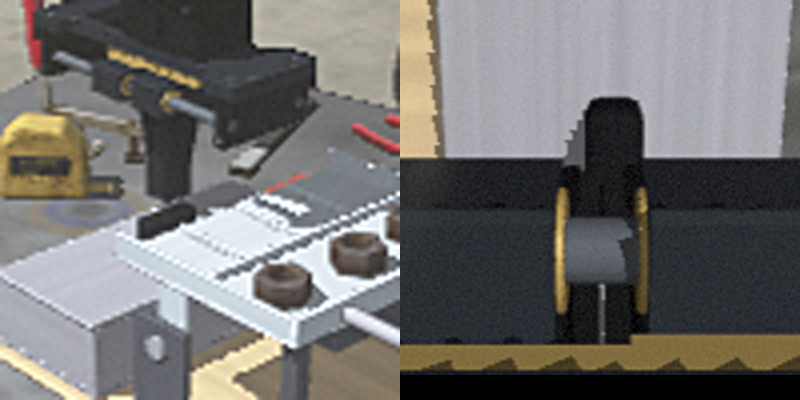

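The scene view shows the shut fingers ending just above the knob, at about row 180 where the TCP should be near row 190. So the real tips seem to sit higher than the TCP reading. I'll probe gently downward.

>>> move_arm:
  series:
    - {"tx": 0,"ty": 0,"tz": -0.1,"wx": 0,"wy": 0,"wz": 0,"claw": 0}
    - {"tx": 0,"ty": 0,"tz": -0.2,"wx": 0,"wy": 0,"wz": 0,"claw": 0}
    - {"tx": 0,"ty": 0,"tz": -0.3,"wx": 0,"wy": 0,"wz": 0,"claw": 0}
    - {"tx": 0,"ty": 0,"tz": -0.4,"wx": 0,"wy": 0,"wz": 0,"claw": 0}

```text
time_s: 6.55
tool_pos: [0.6284, 0.2152, 0.0596]
ee_rot: [180.0, -0.0, 170.0]
ft_force: [-0.1, -0.9, -0.6]
gripper_width: 0.0002
finger_force: 0.0
```

```bash
python3 - <<'E'
from h import *
s=robot.read_state(); print(s["tool_pos"],s["ft_force"],s["joint_pos"])
K,o,M=cam("wrist",s); p=robot.camera_params("wrist"); F=p["tool_from_camera"]
# open-finger tip corners in w1.png: raw px
w=cv2.imread("pics/w1.png"); 
for u in[(280/1.5625,341/1.5625),(505/1.5625,341/1.5625)]:
  d=np.linalg.inv(K)@[*u,1]; d=F[:3,:3]@np.array([d[0],-d[1],-d[2]]); 
  t=(.0095-F[0,3])/d[0]; print(u,F[:3,3]+t*d)
S=cam("scene"); b=s["tool_pos"]
for z in (.064,.085,.093): print(z,proj(S,[.6284,.2151,z]))
print("knob ends top",[proj(cam("wrist",json.load(open("w4.json"))),[.628+k*.0217,.215-k*.0039,.086]) for k in(-1,1)])
E
```

```text
[0.62843129 0.21517738 0.05964431] [-0.05720359 -0.92400346 -0.58408722] [-31.16250522  24.99679932  12.93137861  89.88099605  -5.95453646
  65.80077112  63.07466631]
(179.2, 218.24) [ 0.0095     -0.0429076  -0.03767013]
(323.2, 218.24) [ 0.0095      0.04347943 -0.0377774 ]
0.064 [267.06710835 190.03449301]
0.085 [267.10933515 182.98079702]
0.093 [267.12560979 180.26223073]
knob ends top [array([250.4685693 , 191.07706001]), array([250.25569007, 253.99445096])]
```

>>> move_arm:
  series:
    - {"tx": 0,"ty": 0,"tz": -0.1,"wx": 0,"wy": 0,"wz": 0,"claw": 0}
    - {"tx": 0,"ty": 0,"tz": -0.2,"wx": 0,"wy": 0,"wz": 0,"claw": 0}
    - {"tx": 0,"ty": 0,"tz": -0.3,"wx": 0,"wy": 0,"wz": 0,"claw": 0}
    - {"tx": 0,"ty": 0,"tz": -0.4,"wx": 0,"wy": 0,"wz": 0,"claw": 0}

```text
time_s: 6.95
tool_pos: [0.6285, 0.2152, 0.0557]
ee_rot: [180.0, 0.0, 170.0]
ft_force: [0.1, -0.3, -0.0]
gripper_width: 0.0005
finger_force: 0.0
```

>>> move_arm:
  series:
    - {"tx": 0,"ty": 0,"tz": 0.5,"wx": 0,"wy": 0,"wz": 0,"claw": 0.5}
    - {"tx": 0,"ty": 0,"tz": 0.5,"wx": 0,"wy": 0,"wz": 0,"claw": 0.5}
    - {"tx": 0,"ty": 0,"tz": 0.5,"wx": 0,"wy": 0,"wz": 0,"claw": 0.5}
    - {"tx": 0,"ty": 0,"tz": 0.5,"wx": 0,"wy": 0,"wz": 0,"claw": 0.5}
    - {"tx": 0,"ty": 0,"tz": 0.5,"wx": 0,"wy": 0,"wz": 0,"claw": 0.5}
    - {"tx": 0,"ty": 0,"tz": 0.5,"wx": 0,"wy": 0,"wz": 0,"claw": 0.5}
    - {"tx": 0,"ty": 0,"tz": -0.5,"wx": 0,"wy": 0,"wz": 0,"claw": 0.5}
    - {"tx": 0,"ty": 0,"tz": -1,"wx": 0,"wy": 0,"wz": 0,"claw": 0.5}
    - {"tx": 0,"ty": 0,"tz": -1.4,"wx": 0,"wy": 0,"wz": 0,"claw": 0.5}
    - {"tx": 0,"ty": 0,"tz": -1.8,"wx": 0,"wy": 0,"wz": 0,"claw": 0.5}

```text
time_s: 7.95
tool_pos: [0.6282, 0.215, 0.037]
ee_rot: [-180.0, -0.0, 170.0]
ft_force: [0.4, 1.0, 0.1]
gripper_width: 0.0432
finger_force: 0.0
```

>>> move_arm:
  series:
    - {"tx": 0,"ty": 0,"tz": -0.2,"wx": 0,"wy": 0,"wz": 0,"claw": 0}
    - {"tx": 0,"ty": 0,"tz": -0.2,"wx": 0,"wy": 0,"wz": 0,"claw": 0}
    - {"tx": 0,"ty": 0,"tz": -0.2,"wx": 0,"wy": 0,"wz": 0,"claw": 0}
    - {"tx": 0,"ty": 0,"tz": -0.2,"wx": 0,"wy": 0,"wz": 0,"claw": 0}
    - {"tx": 0,"ty": 0,"tz": -0.2,"wx": 0,"wy": 0,"wz": 0,"claw": 0}
    - {"tx": 0,"ty": 0,"tz": -0.2,"wx": 0,"wy": 0,"wz": 0,"claw": 0}
    - {"tx": 0,"ty": 0,"tz": -0.2,"wx": 0,"wy": 0,"wz": 0,"claw": 0}

```text
time_s: 8.65
tool_pos: [0.6287, 0.2157, 0.0361]
ee_rot: [180.0, 0.0, 170.0]
ft_force: [1.2, 1.9, 1.1]
gripper_width: 0.0157
finger_force: 30.0
```

Gripped: width 15.7 mm and 30 N. The real tips are roughly 30 to 38 mm above the nominal TCP. Now I'll lift, carry and turn the lid.

>>> move_arm:
  series:
    - {"tx": 0,"ty": 0,"tz": 0,"wx": 0,"wy": 0,"wz": 0,"claw": 0}
    - {"tx": 0,"ty": 0,"tz": 0.5,"wx": 0,"wy": 0,"wz": 0,"claw": 0}
    - {"tx": 0,"ty": 0,"tz": 1.5,"wx": 0,"wy": 0,"wz": 0,"claw": 0}
    - {"tx": 0,"ty": 0,"tz": 3,"wx": 0,"wy": 0,"wz": 0,"claw": 0}
    - {"tx": 0,"ty": 0,"tz": 5,"wx": 0,"wy": 0,"wz": 0,"claw": 0}
    - {"tx": 0,"ty": 0,"tz": 7,"wx": 0,"wy": 0,"wz": 0,"claw": 0}
    - {"tx": 0,"ty": 0,"tz": 9,"wx": 0,"wy": 0,"wz": 0,"claw": 0}
    - {"tx": 0,"ty": 0,"tz": 10,"wx": 0,"wy": 0,"wz": 0,"claw": 0}

```text
time_s: 9.45
tool_pos: [0.6299, 0.2153, 0.1393]
ee_rot: [179.9, 0.2, 170.0]
ft_force: [0.2, -0.1, -1.9]
gripper_width: 0.0159
finger_force: 30.0
```

>>> move_arm:
  series:
    - {"tx": 0,"ty": 1.7,"tz": 0,"wx": 0,"wy": 0,"wz": -8,"claw": 0}
    - {"tx": 0,"ty": 3.5,"tz": 0,"wx": 0,"wy": 0,"wz": -16,"claw": 0}
    - {"tx": 0,"ty": 5.2,"tz": 0,"wx": 0,"wy": 0,"wz": -24,"claw": 0}
    - {"tx": 0,"ty": 7,"tz": 0,"wx": 0,"wy": 0,"wz": -32,"claw": 0}
    - {"tx": 0,"ty": 8.7,"tz": 0,"wx": 0,"wy": 0,"wz": -40,"claw": 0}
    - {"tx": 0,"ty": 10.5,"tz": 0,"wx": 0,"wy": 0,"wz": -48,"claw": 0}
    - {"tx": 0.1,"ty": 12.2,"tz": 0,"wx": 0,"wy": 0,"wz": -56,"claw": 0}
    - {"tx": 0.2,"ty": 14,"tz": 0,"wx": 0,"wy": 0,"wz": -64,"claw": 0}
    - {"tx": 0.2,"ty": 15.7,"tz": 0,"wx": 0,"wy": 0,"wz": -72,"claw": 0}
    - {"tx": 0.2,"ty": 17.3,"tz": 0,"wx": 0,"wy": 0,"wz": -80,"claw": 0}

```text
time_s: 10.45
tool_pos: [0.6302, 0.389, 0.1359]
ee_rot: [-180.0, 0.0, 89.7]
ft_force: [1.0, 0.2, -2.3]
gripper_width: 0.0155
finger_force: 30.0
```

>>> move_arm:
  series:
    - {"tx": 0,"ty": 0,"tz": -2,"wx": 0,"wy": 0,"wz": 0,"claw": 0}
    - {"tx": 0,"ty": 0,"tz": -5,"wx": 0,"wy": 0,"wz": 0,"claw": 0}
    - {"tx": 0,"ty": 0,"tz": -8,"wx": 0,"wy": 0,"wz": 0,"claw": 0}
    - {"tx": 0,"ty": 0,"tz": -10.5,"wx": 0,"wy": 0,"wz": 0,"claw": 0}
    - {"tx": 0,"ty": 0,"tz": -12.5,"wx": 0,"wy": 0,"wz": 0,"claw": 0}
    - {"tx": 0,"ty": 0,"tz": -13.7,"wx": 0,"wy": 0,"wz": 0,"claw": 0}
    - {"tx": 0,"ty": 0,"tz": -14.3,"wx": 0,"wy": 0,"wz": 0,"claw": 0}
    - {"tx": 0,"ty": 0,"tz": -14.6,"wx": 0,"wy": 0,"wz": 0,"claw": 0}
    - {"tx": 0,"ty": 0,"tz": -14.8,"wx": 0,"wy": 0,"wz": 0,"claw": 0}
    - {"tx": 0,"ty": 0,"tz": -14.9,"wx": 0,"wy": 0,"wz": 0,"claw": 0}

```text
time_s: 11.45
tool_pos: [0.6312, 0.3886, -0.0122]
ee_rot: [179.9, -0.1, 90.0]
ft_force: [-0.1, -0.1, -1.9]
gripper_width: 0.0154
finger_force: 30.0
```

>>> move_arm:
  series:
    - {"tx": 0,"ty": 0,"tz": -0.1,"wx": 0,"wy": 0,"wz": 0,"claw": 0}
    - {"tx": 0,"ty": 0,"tz": -0.2,"wx": 0,"wy": 0,"wz": 0,"claw": 0}
    - {"tx": 0,"ty": 0,"tz": -0.3,"wx": 0,"wy": 0,"wz": 0,"claw": 0}

```text
time_s: 11.75
tool_pos: [0.6309, 0.3885, -0.0139]
ee_rot: [180.0, -0.1, 90.0]
ft_force: [-3.9, -1.4, 9.5]
gripper_width: 0.0152
finger_force: 30.0
```

Contact at 9.5 N. I'll release, rise and go over the first nut.

>>> move_arm:
  series:
    - {"tx": 0,"ty": 0,"tz": 0.1,"wx": 0,"wy": 0,"wz": 0,"claw": 0.5}
    - {"tx": 0,"ty": 0,"tz": 0.1,"wx": 0,"wy": 0,"wz": 0,"claw": 0.5}
    - {"tx": 0,"ty": 0,"tz": 0.1,"wx": 0,"wy": 0,"wz": 0,"claw": 0.5}
    - {"tx": 0,"ty": 0,"tz": 0.3,"wx": 0,"wy": 0,"wz": 0,"claw": 0.5}
    - {"tx": 0,"ty": 0,"tz": 2,"wx": 0,"wy": 0,"wz": 0,"claw": 0.6}
    - {"tx": 0,"ty": 0,"tz": 5,"wx": 0,"wy": 0,"wz": 0,"claw": 0.6}
    - {"tx": 0,"ty": 0,"tz": 8,"wx": 0,"wy": 0,"wz": 8,"claw": 0.6}
    - {"tx": -1,"ty": 0.5,"tz": 9,"wx": 0,"wy": 0,"wz": 16,"claw": 0.6}
    - {"tx": -3,"ty": 1,"tz": 9,"wx": 0,"wy": 0,"wz": 24,"claw": 0.6}
    - {"tx": -5,"ty": 2,"tz": 9,"wx": 0,"wy": 0,"wz": 32,"claw": 0.6}

```text
time_s: 12.75
tool_pos: [0.5816, 0.4074, 0.0762]
ee_rot: [179.8, 0.0, 122.2]
ft_force: [0.3, 0.8, -0.3]
gripper_width: 0.0523
finger_force: 0.0
```

>>> move_arm:
  series:
    - {"tx": -1,"ty": 0.3,"tz": 0,"wx": 0,"wy": 0,"wz": 8,"claw": 0.6}
    - {"tx": -3,"ty": 1,"tz": 0,"wx": 0,"wy": 0,"wz": 16,"claw": 0.6}
    - {"tx": -4,"ty": 1.3,"tz": 0,"wx": 0,"wy": 0,"wz": 24,"claw": 0.6}
    - {"tx": -5,"ty": 1.5,"tz": 0,"wx": 0,"wy": 0,"wz": 32,"claw": 0.6}
    - {"tx": -5,"ty": 1.5,"tz": -2,"wx": 0,"wy": 0,"wz": 36,"claw": 0.6}
    - {"tx": -5,"ty": 1.5,"tz": -5,"wx": 0,"wy": 0,"wz": 36,"claw": 0.6}
    - {"tx": -5,"ty": 1.5,"tz": -7,"wx": 0,"wy": 0,"wz": 36,"claw": 0.6}
    - {"tx": -5,"ty": 1.5,"tz": -8.2,"wx": 0,"wy": 0,"wz": 36,"claw": 0.6}
    - {"tx": -5,"ty": 1.5,"tz": -8.7,"wx": 0,"wy": 0,"wz": 36,"claw": 0.6}
    - {"tx": -5,"ty": 1.5,"tz": -8.9,"wx": 0,"wy": 0,"wz": 36,"claw": 0.6}

```text
time_s: 13.75
tool_pos: [0.531, 0.4234, -0.0146]
ee_rot: [180.0, 0.0, 158.0]
ft_force: [-0.2, 0.0, 0.5]
gripper_width: 0.0525
finger_force: 0.0
```

>>> move_arm:
  series:
    - {"tx": 0,"ty": 0,"tz": -0.2,"wx": 0,"wy": 0,"wz": 0,"claw": 0.6}
    - {"tx": 0,"ty": 0,"tz": -0.4,"wx": 0,"wy": 0,"wz": 0,"claw": 0.6}
    - {"tx": 0,"ty": 0,"tz": -0.6,"wx": 0,"wy": 0,"wz": 0,"claw": 0.6}
    - {"tx": 0,"ty": 0,"tz": -0.8,"wx": 0,"wy": 0,"wz": 0,"claw": 0.6}
    - {"tx": 0,"ty": 0,"tz": -1,"wx": 0,"wy": 0,"wz": 0,"claw": 0.6}

```text
time_s: 14.25
tool_pos: [0.5306, 0.4232, -0.0252]
ee_rot: [180.0, 0.0, 158.0]
ft_force: [-0.8, -0.2, 0.3]
gripper_width: 0.0522
finger_force: 0.0
```

>>> move_arm:
  series:
    - {"tx": 0,"ty": 0,"tz": -0.1,"wx": 0,"wy": 0,"wz": 0,"claw": 0.6}
    - {"tx": 0,"ty": 0,"tz": -0.2,"wx": 0,"wy": 0,"wz": 0,"claw": 0.6}
    - {"tx": 0,"ty": 0,"tz": -0.3,"wx": 0,"wy": 0,"wz": 0,"claw": 0.6}

```text
time_s: 14.55
tool_pos: [0.5305, 0.4232, -0.0283]
ee_rot: [180.0, 0.0, 158.0]
ft_force: [1.1, 0.5, 0.0]
gripper_width: 0.052
finger_force: 0.0
```

>>> move_arm:
  series:
    - {"tx": 0,"ty": 0,"tz": 0,"wx": 0,"wy": 0,"wz": 0,"claw": 0}
    - {"tx": 0,"ty": 0,"tz": 0,"wx": 0,"wy": 0,"wz": 0,"claw": 0}
    - {"tx": 0,"ty": 0,"tz": 0,"wx": 0,"wy": 0,"wz": 0,"claw": 0}
    - {"tx": 0,"ty": 0,"tz": 0,"wx": 0,"wy": 0,"wz": 0,"claw": 0}
    - {"tx": 0,"ty": 0,"tz": 0,"wx": 0,"wy": 0,"wz": 0,"claw": 0}
    - {"tx": 0,"ty": 0,"tz": 0,"wx": 0,"wy": 0,"wz": 0,"claw": 0}

```text
time_s: 15.15
tool_pos: [0.5306, 0.4233, -0.0281]
ee_rot: [180.0, 0.0, 158.0]
ft_force: [0.5, -1.1, 0.7]
gripper_width: 0.0296
finger_force: 30.0
```

```bash
python3 - <<'E'
from h import *
s=robot.read_state(); print(s["tool_pos"],s["gripper_width"],s["finger_force"])
t=snap("top","t2.png"); a=snap("scene","s3.png")
T=a[150:270,120:320,::-1]; U=t[70:230,80:300,::-1]
cv2.imwrite("pics/st.png",np.hstack([cv2.resize(T,(400,240),interpolation=cv2.INTER_CUBIC),cv2.resize(U,(400,291),interpolation=cv2.INTER_CUBIC)[:240]]))
E
```

```text
[ 0.53060691  0.42328089 -0.02808464] 0.029550028498892444 30.000029888469726
```

View pics/st.png

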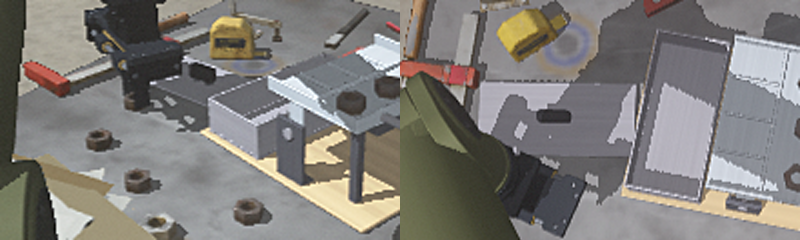

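Nut 1 is held, at 29.6 mm. The lid lies flat left of the tin, with the knob at top-view pixel (164,133). I'll verify the lane geometry against the rib and lip pixels read earlier.

```bash
cat >> h.py <<'E'
SO=np.array([.6095,.1085]);SY=169.8
SX=np.array([np.cos(np.radians(SY)),np.sin(np.radians(SY))]);SYv=np.array([-SX[1],SX[0]])
def st(p): d=np.asarray(p)[:2]-SO; return np.array([d@SX,d@SYv])*1000
def wo(x,y): return SO+SX*x/1000+SYv*y/1000
E
python3 - <<'E'
from h import *
np.set_printoptions(precision=1,suppress=True)
T=cam("top"); t=lambda u,v:(195+u/4.5,75+v/4.5)
for n,z,q in[("rib",.115,[(310,166),(418,185)]),("rib",.115,[(290,256),(405,274)]),("rib",.115,[(270,348),(385,366)]),("lip",.116,[(440,105),(380,450)]),("frontcorner",.124,[(313,68),(243,437)]),("rear",.124,[(605,118),(540,495)]),("handle",.114,[(685,217),(650,440)]),("stock",.126,[(500,183),(492,291),(466,410)])]:
  print(n,[st(atz(T,t(*x),z)) for x in q])
np.set_printoptions(precision=4,suppress=True)
print("lid knob",atz(T,(164.2,133.3),.036))
for x in(-70.5,-23.5,23.5,70.5): print(x,wo(x,-20))
E
```

```text
rib [array([-47.7, -41.5]), array([-48.3,  13.2])]
rib [array([ -0.8, -42.6]), array([-2.7, 15.2])]
rib [array([ 46.6, -43.4]), array([44.7, 14.1])]
lip [array([-90.4,  16.4]), array([86.3, 19.5])]
frontcorner [array([-94.5, -49.2]), array([ 93.9, -47.4])]
rear [array([-96.7,  97.7]), array([94.1, 99.6])]
handle [array([-57.7, 146.6]), array([ 55.8, 148.8])]
stock [array([-53.9,  52.6]), array([ 0.1, 58.5]), array([60.4, 56.7])]
lid knob [0.6295 0.3832 0.036 ]
-70.5 [0.6824 0.1157]
-23.5 [0.6362 0.124 ]
23.5 [0.5899 0.1323]
70.5 [0.5437 0.1407]
```

>>> move_arm:
  series:
    - {"tx": 0,"ty": 0,"tz": 1,"wx": 0,"wy": 0,"wz": 0,"claw": 0}
    - {"tx": 0,"ty": 0,"tz": 4,"wx": 0,"wy": 0,"wz": 2,"claw": 0}
    - {"tx": 0,"ty": 0,"tz": 8,"wx": 0,"wy": 0,"wz": 4,"claw": 0}
    - {"tx": 1,"ty": -2,"tz": 12,"wx": 0,"wy": 0,"wz": 6,"claw": 0}
    - {"tx": 2.5,"ty": -5,"tz": 15,"wx": 0,"wy": 0,"wz": 8,"claw": 0}
    - {"tx": 4.5,"ty": -9,"tz": 15.8,"wx": 0,"wy": 0,"wz": 10,"claw": 0}
    - {"tx": 6.5,"ty": -13,"tz": 15.8,"wx": 0,"wy": 0,"wz": 12.4,"claw": 0}
    - {"tx": 8.5,"ty": -17,"tz": 15.8,"wx": 0,"wy": 0,"wz": 12.4,"claw": 0}
    - {"tx": 10.5,"ty": -21,"tz": 15.8,"wx": 0,"wy": 0,"wz": 12.4,"claw": 0}
    - {"tx": 12.5,"ty": -25,"tz": 15.8,"wx": 0,"wy": 0,"wz": 12.4,"claw": 0}

```text
time_s: 16.25
tool_pos: [0.6561, 0.1715, 0.1308]
ee_rot: [180.0, 0.0, 170.4]
ft_force: [0.9, 0.5, -0.2]
gripper_width: 0.0293
finger_force: 30.0
```

>>> move_arm:
  series:
    - {"tx": 1.4,"ty": -2.9,"tz": 0,"wx": 0,"wy": 0,"wz": 0,"claw": 0}
    - {"tx": 2.3,"ty": -4.7,"tz": 0,"wx": 0,"wy": 0,"wz": 0,"claw": 0}
    - {"tx": 2.8,"ty": -5.7,"tz": 0,"wx": 0,"wy": 0,"wz": 0,"claw": 0}
    - {"tx": 2.8,"ty": -5.7,"tz": 0,"wx": 0,"wy": 0,"wz": 0,"claw": 0}
    - {"tx": 2.8,"ty": -5.7,"tz": -1.5,"wx": 0,"wy": 0,"wz": 0,"claw": 0}
    - {"tx": 2.8,"ty": -5.7,"tz": -3,"wx": 0,"wy": 0,"wz": 0,"claw": 0}
    - {"tx": 2.8,"ty": -5.7,"tz": -4,"wx": 0,"wy": 0,"wz": 0,"claw": 0}
    - {"tx": 2.8,"ty": -5.7,"tz": -4.4,"wx": 0,"wy": 0,"wz": 0,"claw": 0}
    - {"tx": 2.8,"ty": -5.7,"tz": -4.5,"wx": 0,"wy": 0,"wz": 0,"claw": 0}
    - {"tx": 2.8,"ty": -5.7,"tz": -4.6,"wx": 0,"wy": 0,"wz": 0,"claw": 0}

```text
time_s: 17.25
tool_pos: [0.6837, 0.1164, 0.0839]
ee_rot: [180.0, 0.0, 170.4]
ft_force: [-0.6, -1.0, 0.2]
gripper_width: 0.0294
finger_force: 30.0
```

>>> move_arm:
  series:
    - {"tx": 0,"ty": 0,"tz": -0.1,"wx": 0,"wy": 0,"wz": 0,"claw": 0}
    - {"tx": 0,"ty": 0,"tz": -0.15,"wx": 0,"wy": 0,"wz": 0,"claw": 0}

```text
time_s: 17.45
tool_pos: [0.6839, 0.1161, 0.0828]
ee_rot: [180.0, 0.1, 170.4]
ft_force: [0.4, -0.1, -0.0]
gripper_width: 0.029
finger_force: 30.0
```

>>> move_arm:
  series:
    - {"tx": 0,"ty": 0,"tz": 0,"wx": 0,"wy": 0,"wz": 0,"claw": 0.42}
    - {"tx": 0,"ty": 0,"tz": 0,"wx": 0,"wy": 0,"wz": 0,"claw": 0.42}
    - {"tx": 0,"ty": 0,"tz": 0,"wx": 0,"wy": 0,"wz": 0,"claw": 0.42}
    - {"tx": 0,"ty": 0,"tz": 1,"wx": 0,"wy": 0,"wz": 0,"claw": 0.42}
    - {"tx": 0,"ty": 0,"tz": 3,"wx": 0,"wy": 0,"wz": 0,"claw": 0.42}
    - {"tx": 0,"ty": 0,"tz": 5,"wx": 0,"wy": 0,"wz": 0,"claw": 0.6}

```text
time_s: 18.05
tool_pos: [0.6834, 0.1161, 0.1334]
ee_rot: [-180.0, -0.0, 170.4]
ft_force: [-0.6, -0.0, 0.1]
gripper_width: 0.0394
finger_force: 0.0
```

>>> move_arm:
  series:
    - {"tx": -2,"ty": 0,"tz": 1,"wx": 0,"wy": 0,"wz": -3,"claw": 0.6}
    - {"tx": -5,"ty": 0,"tz": 2,"wx": 0,"wy": 0,"wz": -7,"claw": 0.6}
    - {"tx": -9,"ty": 0.2,"tz": 2,"wx": 0,"wy": 0,"wz": -12,"claw": 0.6}
    - {"tx": -13,"ty": 0.2,"tz": 2,"wx": 0,"wy": 0,"wz": -18,"claw": 0.6}
    - {"tx": -17,"ty": 0.3,"tz": 2,"wx": 0,"wy": 0,"wz": -24,"claw": 0.6}
    - {"tx": -21,"ty": 0.4,"tz": 1,"wx": 0,"wy": 0,"wz": -28.5,"claw": 0.6}
    - {"tx": -24,"ty": 0.4,"tz": -1,"wx": 0,"wy": 0,"wz": -28.5,"claw": 0.6}
    - {"tx": -25.9,"ty": 0.4,"tz": -4,"wx": 0,"wy": 0,"wz": -28.5,"claw": 0.6}
    - {"tx": -25.9,"ty": 0.4,"tz": -7.5,"wx": 0,"wy": 0,"wz": -28.5,"claw": 0.6}
    - {"tx": -25.9,"ty": 0.4,"tz": -10,"wx": 0,"wy": 0,"wz": -28.5,"claw": 0.6}

```text
time_s: 19.05
tool_pos: [0.4238, 0.1203, 0.0318]
ee_rot: [179.9, 0.0, 142.0]
ft_force: [0.3, 0.1, -0.6]
gripper_width: 0.0522
finger_force: 0.0
```

```bash
sed -i 's/SO=np.array(\[.6095,.1085\]);SY=169.8/SO=np.array([.6105,.1083]);SY=170.4/' h.py; python3 - <<'E'
from h import *
np.set_printoptions(precision=4,suppress=True)
t=snap("top","t3.png"); a=cv2.imread("pics/t0.png")[:,:,::-1]; T=cam("top")
# reddish nut detection on bright tray: front row
def nuts(im,box):
    x0,y0,x1,y1=box; h=cv2.cvtColor(im[y0:y1,x0:x1],cv2.COLOR_RGB2HSV); m=((h[...,1]>50)&(h[...,2]<150)).astype(np.uint8)
    n,l,s,c=cv2.connectedComponentsWithStats(m); return [(c[i]+[x0,y0],s[i,4]) for i in range(1,n) if s[i,4]>40]
for c,A in nuts(t,(250,85,335,190)): print(c,A,st(atz(T,c,.122)))
E
```

```text
[331.129  113.8871] 62 [-67.4352 107.3599]
[325.8471 144.3853] 340 [  2.7085 107.1962]
[316.8821 181.6154] 195 [ 87.8747 101.5906]
```

>>> move_arm:
  series:
    - {"tx": 0,"ty": 0,"tz": -2.5,"wx": 0,"wy": 0,"wz": 0,"claw": 0.6}
    - {"tx": 0,"ty": 0,"tz": -4.5,"wx": 0,"wy": 0,"wz": 0,"claw": 0.6}
    - {"tx": 0,"ty": 0,"tz": -5.6,"wx": 0,"wy": 0,"wz": 0,"claw": 0.6}
    - {"tx": 0,"ty": 0,"tz": -6,"wx": 0,"wy": 0,"wz": 0,"claw": 0.6}
    - {"tx": 0,"ty": 0,"tz": -6.05,"wx": 0,"wy": 0,"wz": 0,"claw": 0.5}
    - {"tx": 0,"ty": 0,"tz": -6.05,"wx": 0,"wy": 0,"wz": 0,"claw": 0}
    - {"tx": 0,"ty": 0,"tz": -6.05,"wx": 0,"wy": 0,"wz": 0,"claw": 0}
    - {"tx": 0,"ty": 0,"tz": -6.05,"wx": 0,"wy": 0,"wz": 0,"claw": 0}
    - {"tx": 0,"ty": 0,"tz": -6.05,"wx": 0,"wy": 0,"wz": 0,"claw": 0}
    - {"tx": 0,"ty": 0,"tz": -6.05,"wx": 0,"wy": 0,"wz": 0,"claw": 0}

```text
time_s: 20.1
tool_pos: [0.4251, 0.1204, -0.0275]
ee_rot: [179.9, 0.0, 141.9]
ft_force: [-0.9, -0.6, 4.8]
gripper_width: 0.0295
finger_force: 30.0
```

```bash
python3 - <<'E'
from h import *
np.set_printoptions(precision=4,suppress=True)
s=robot.read_state(); print(s["tool_pos"],s["gripper_width"],s["finger_force"])
T=cam("top")
for f in("t0","t3"):
    im=cv2.imread(f"pics/{f}.png"); P=np.array([proj(T,[*wo(x,y),.11]) for x,y in[(-90,-48),(90,-48),(90,94),(-90,94)]]).astype(int)
    m=np.zeros(im.shape[:2],np.uint8); cv2.fillPoly(m,[P],1)
    h=im.astype(int); m=m*((h[...,2]-h[...,0]>8)).astype(np.uint8)
    n,l,q,c=cv2.connectedComponentsWithStats(m)
    print(f,[(c[i].round(1),q[i,4],st(atz(T,c[i],.122)).round(1)) for i in range(1,n) if q[i,4]>30])
E
```

```text
[ 0.4251  0.1204 -0.0275] 0.02946949973966143 30.001807920634747
t0 [(array([306.7, 115.7]), np.int32(87), array([-53.6,  54.7])), (array([303.9, 140.3]), np.int32(85), array([ 2.3, 58. ])), (array([298.1, 167.1]), np.int32(95), array([63.6, 55.8]))]
t3 [(array([275.7, 102.6]), np.int32(95), array([-70.7, -18.7])), (array([305.5, 114.4]), np.int32(71), array([-56.1,  51.6])), (array([299.6, 140.7]), np.int32(36), array([ 4.9, 48.9]))]
```

>>> move_arm:
  series:
    - {"tx": 0,"ty": 0,"tz": 1,"wx": 0,"wy": 0,"wz": 0,"claw": 0}
    - {"tx": 0,"ty": 0,"tz": 4,"wx": 0,"wy": 0,"wz": 3,"claw": 0}
    - {"tx": 0,"ty": 0,"tz": 8,"wx": 0,"wy": 0,"wz": 7,"claw": 0}
    - {"tx": 0,"ty": 0,"tz": 12,"wx": 0,"wy": 0,"wz": 11,"claw": 0}
    - {"tx": 2,"ty": 0,"tz": 15,"wx": 0,"wy": 0,"wz": 16,"claw": 0}
    - {"tx": 6,"ty": 0.2,"tz": 15.8,"wx": 0,"wy": 0,"wz": 22,"claw": 0}
    - {"tx": 10,"ty": 0.4,"tz": 15.8,"wx": 0,"wy": 0,"wz": 28.5,"claw": 0}
    - {"tx": 14,"ty": 0.5,"tz": 15.8,"wx": 0,"wy": 0,"wz": 28.5,"claw": 0}
    - {"tx": 18,"ty": 0.6,"tz": 15.8,"wx": 0,"wy": 0,"wz": 28.5,"claw": 0}
    - {"tx": 20.5,"ty": 0.6,"tz": 15.8,"wx": 0,"wy": 0,"wz": 28.5,"claw": 0}

```text
time_s: 21.1
tool_pos: [0.6316, 0.1261, 0.1296]
ee_rot: [-180.0, 0.0, 170.4]
ft_force: [0.3, 0.3, -0.8]
gripper_width: 0.0292
finger_force: 30.0
```

>>> move_arm:
  series:
    - {"tx": 0.8,"ty": 0,"tz": 0,"wx": 0,"wy": 0,"wz": 0,"claw": 0}
    - {"tx": 0.8,"ty": 0,"tz": -1,"wx": 0,"wy": 0,"wz": 0,"claw": 0}
    - {"tx": 0.8,"ty": 0,"tz": -2.5,"wx": 0,"wy": 0,"wz": 0,"claw": 0}
    - {"tx": 0.8,"ty": 0,"tz": -3.7,"wx": 0,"wy": 0,"wz": 0,"claw": 0}
    - {"tx": 0.8,"ty": 0,"tz": -4.3,"wx": 0,"wy": 0,"wz": 0,"claw": 0}
    - {"tx": 0.8,"ty": 0,"tz": -4.5,"wx": 0,"wy": 0,"wz": 0,"claw": 0}
    - {"tx": 0.8,"ty": 0,"tz": -4.6,"wx": 0,"wy": 0,"wz": 0,"claw": 0}
    - {"tx": 0.8,"ty": 0,"tz": -4.65,"wx": 0,"wy": 0,"wz": 0,"claw": 0}

```text
time_s: 21.9
tool_pos: [0.6371, 0.1263, 0.083]
ee_rot: [180.0, -0.0, 170.4]
ft_force: [0.6, -0.1, -1.4]
gripper_width: 0.0296
finger_force: 30.0
```

>>> move_arm:
  series:
    - {"tx": 0,"ty": 0,"tz": 0,"wx": 0,"wy": 0,"wz": 0,"claw": 0.42}
    - {"tx": 0,"ty": 0,"tz": 0,"wx": 0,"wy": 0,"wz": 0,"claw": 0.42}
    - {"tx": 0,"ty": 0,"tz": 0,"wx": 0,"wy": 0,"wz": 0,"claw": 0.42}
    - {"tx": 0,"ty": 0,"tz": 1,"wx": 0,"wy": 0,"wz": 0,"claw": 0.42}
    - {"tx": 0,"ty": 0,"tz": 3,"wx": 0,"wy": 0,"wz": 0,"claw": 0.42}
    - {"tx": -1,"ty": 0.5,"tz": 6,"wx": 0,"wy": 0,"wz": 0,"claw": 0.6}
    - {"tx": -4,"ty": 2.3,"tz": 7,"wx": 0,"wy": 0,"wz": 0,"claw": 0.6}
    - {"tx": -8,"ty": 4.5,"tz": 7,"wx": 0,"wy": 0,"wz": 0.5,"claw": 0.6}
    - {"tx": -12,"ty": 6.8,"tz": 7,"wx": 0,"wy": 0,"wz": 1,"claw": 0.6}
    - {"tx": -16,"ty": 9,"tz": 7,"wx": 0,"wy": 0,"wz": 1.8,"claw": 0.6}

```text
time_s: 22.9
tool_pos: [0.4763, 0.217, 0.1544]
ee_rot: [179.9, 0.1, 172.2]
ft_force: [0.7, 1.1, 0.1]
gripper_width: 0.0516
finger_force: 0.0
```

>>> move_arm:
  series:
    - {"tx": -4,"ty": 2.3,"tz": 0,"wx": 0,"wy": 0,"wz": 0,"claw": 0.6}
    - {"tx": -7,"ty": 4,"tz": -1,"wx": 0,"wy": 0,"wz": 0,"claw": 0.6}
    - {"tx": -8.8,"ty": 5.1,"tz": -4,"wx": 0,"wy": 0,"wz": 0,"claw": 0.6}
    - {"tx": -8.8,"ty": 5.1,"tz": -8,"wx": 0,"wy": 0,"wz": 0,"claw": 0.6}
    - {"tx": -8.8,"ty": 5.1,"tz": -12,"wx": 0,"wy": 0,"wz": 0,"claw": 0.6}
    - {"tx": -8.8,"ty": 5.1,"tz": -15.5,"wx": 0,"wy": 0,"wz": 0,"claw": 0.6}
    - {"tx": -8.8,"ty": 5.1,"tz": -17.4,"wx": 0,"wy": 0,"wz": 0,"claw": 0.6}
    - {"tx": -8.8,"ty": 5.1,"tz": -18,"wx": 0,"wy": 0,"wz": 0,"claw": 0.6}
    - {"tx": -8.8,"ty": 5.1,"tz": -18.1,"wx": 0,"wy": 0,"wz": 0,"claw": 0.6}
    - {"tx": -8.8,"ty": 5.1,"tz": -18.1,"wx": 0,"wy": 0,"wz": 0,"claw": 0}

```text
time_s: 23.9
tool_pos: [0.3906, 0.268, -0.0264]
ee_rot: [179.9, 0.1, 172.2]
ft_force: [-0.1, 0.7, 0.6]
gripper_width: 0.0491
finger_force: 0.0
```

>>> move_arm:
  series:
    - {"tx": 0,"ty": 0,"tz": 0,"wx": 0,"wy": 0,"wz": 0,"claw": 0}
    - {"tx": 0,"ty": 0,"tz": 0,"wx": 0,"wy": 0,"wz": 0,"claw": 0}
    - {"tx": 0,"ty": 0,"tz": 0,"wx": 0,"wy": 0,"wz": 0,"claw": 0}
    - {"tx": 0,"ty": 0,"tz": 0,"wx": 0,"wy": 0,"wz": 0,"claw": 0}
    - {"tx": 0,"ty": 0,"tz": 0,"wx": 0,"wy": 0,"wz": 0,"claw": 0}

```text
time_s: 24.4
tool_pos: [0.3901, 0.2677, -0.0269]
ee_rot: [179.9, 0.1, 172.2]
ft_force: [-0.5, -0.5, 6.3]
gripper_width: 0.0294
finger_force: 30.0
```

>>> move_arm:
  series:
    - {"tx": 0,"ty": 0,"tz": 1,"wx": 0,"wy": 0,"wz": 0,"claw": 0}
    - {"tx": 0,"ty": 0,"tz": 4,"wx": 0,"wy": 0,"wz": 0,"claw": 0}
    - {"tx": 0,"ty": 0,"tz": 8,"wx": 0,"wy": 0,"wz": 0,"claw": 0}
    - {"tx": 1.5,"ty": -1,"tz": 12,"wx": 0,"wy": 0,"wz": 0,"claw": 0}
    - {"tx": 3.5,"ty": -2.3,"tz": 15,"wx": 0,"wy": 0,"wz": 0,"claw": 0}
    - {"tx": 7,"ty": -4.6,"tz": 15.8,"wx": 0,"wy": 0,"wz": 0,"claw": 0}
    - {"tx": 10.5,"ty": -6.9,"tz": 15.8,"wx": 0,"wy": 0,"wz": -0.5,"claw": 0}
    - {"tx": 14,"ty": -9.2,"tz": 15.8,"wx": 0,"wy": 0,"wz": -1,"claw": 0}
    - {"tx": 17.5,"ty": -11.5,"tz": 15.8,"wx": 0,"wy": 0,"wz": -1.8,"claw": 0}
    - {"tx": 19.5,"ty": -12.8,"tz": 15.8,"wx": 0,"wy": 0,"wz": -1.8,"claw": 0}

```text
time_s: 25.4
tool_pos: [0.5867, 0.1357, 0.1305]
ee_rot: [-179.9, 0.1, 170.2]
ft_force: [-0.1, -0.5, -0.7]
gripper_width: 0.0293
finger_force: 30.0
```

>>> move_arm:
  series:
    - {"tx": 0.7,"ty": -0.5,"tz": 0,"wx": 0,"wy": 0,"wz": 0,"claw": 0}
    - {"tx": 0.7,"ty": -0.5,"tz": -1,"wx": 0,"wy": 0,"wz": 0,"claw": 0}
    - {"tx": 0.7,"ty": -0.5,"tz": -2.5,"wx": 0,"wy": 0,"wz": 0,"claw": 0}
    - {"tx": 0.7,"ty": -0.5,"tz": -3.7,"wx": 0,"wy": 0,"wz": 0,"claw": 0}
    - {"tx": 0.7,"ty": -0.5,"tz": -4.3,"wx": 0,"wy": 0,"wz": 0,"claw": 0}
    - {"tx": 0.7,"ty": -0.5,"tz": -4.5,"wx": 0,"wy": 0,"wz": 0,"claw": 0}
    - {"tx": 0.7,"ty": -0.5,"tz": -4.6,"wx": 0,"wy": 0,"wz": 0,"claw": 0}
    - {"tx": 0.7,"ty": -0.5,"tz": -4.65,"wx": 0,"wy": 0,"wz": 0,"claw": 0}

```text
time_s: 26.2
tool_pos: [0.5911, 0.1345, 0.0835]
ee_rot: [-180.0, -0.0, 170.5]
ft_force: [0.3, -0.7, -1.5]
gripper_width: 0.0292
finger_force: 30.0
```

>>> move_arm:
  series:
    - {"tx": 0,"ty": 0,"tz": 0,"wx": 0,"wy": 0,"wz": 0,"claw": 0.42}
    - {"tx": 0,"ty": 0,"tz": 0,"wx": 0,"wy": 0,"wz": 0,"claw": 0.42}
    - {"tx": 0,"ty": 0,"tz": 0,"wx": 0,"wy": 0,"wz": 0,"claw": 0.42}
    - {"tx": 0,"ty": 0,"tz": 1,"wx": 0,"wy": 0,"wz": 0,"claw": 0.42}
    - {"tx": 0,"ty": 0,"tz": 3,"wx": 0,"wy": 0,"wz": 0,"claw": 0.42}
    - {"tx": -1,"ty": 1.5,"tz": 6,"wx": 0,"wy": 0,"wz": 0,"claw": 0.6}
    - {"tx": -3,"ty": 4.5,"tz": 7,"wx": 0,"wy": 0,"wz": -3,"claw": 0.6}
    - {"tx": -5.5,"ty": 8,"tz": 7,"wx": 0,"wy": 0,"wz": -7,"claw": 0.6}
    - {"tx": -8,"ty": 12,"tz": 7,"wx": 0,"wy": 0,"wz": -11,"claw": 0.6}
    - {"tx": -10.5,"ty": 15.5,"tz": 7,"wx": 0,"wy": 0,"wz": -13.7,"claw": 0.6}

```text
time_s: 27.2
tool_pos: [0.4856, 0.2912, 0.1551]
ee_rot: [179.9, 0.0, 156.6]
ft_force: [0.3, 0.7, -0.9]
gripper_width: 0.0516
finger_force: 0.0
```

>>> move_arm:
  series:
    - {"tx": -2.5,"ty": 3.8,"tz": 0,"wx": 0,"wy": 0,"wz": 0,"claw": 0.6}
    - {"tx": -5,"ty": 7.5,"tz": -1,"wx": 0,"wy": 0,"wz": 0,"claw": 0.6}
    - {"tx": -6.1,"ty": 8.9,"tz": -4,"wx": 0,"wy": 0,"wz": 0,"claw": 0.6}
    - {"tx": -6.1,"ty": 8.9,"tz": -8,"wx": 0,"wy": 0,"wz": 0,"claw": 0.6}
    - {"tx": -6.1,"ty": 8.9,"tz": -12,"wx": 0,"wy": 0,"wz": 0,"claw": 0.6}
    - {"tx": -6.1,"ty": 8.9,"tz": -15.5,"wx": 0,"wy": 0,"wz": 0,"claw": 0.6}
    - {"tx": -6.1,"ty": 8.9,"tz": -17.4,"wx": 0,"wy": 0,"wz": 0,"claw": 0.6}
    - {"tx": -6.1,"ty": 8.9,"tz": -18,"wx": 0,"wy": 0,"wz": 0,"claw": 0.6}
    - {"tx": -6.1,"ty": 8.9,"tz": -18.1,"wx": 0,"wy": 0,"wz": 0,"claw": 0.6}
    - {"tx": -6.1,"ty": 8.9,"tz": -18.1,"wx": 0,"wy": 0,"wz": 0,"claw": 0}

```text
time_s: 28.2
tool_pos: [0.4265, 0.3791, -0.0257]
ee_rot: [179.9, 0.1, 156.7]
ft_force: [0.2, -0.4, 0.6]
gripper_width: 0.0489
finger_force: 0.0
```

>>> move_arm:
  series:
    - {"tx": 0,"ty": 0,"tz": 0,"wx": 0,"wy": 0,"wz": 0,"claw": 0}
    - {"tx": 0,"ty": 0,"tz": 0,"wx": 0,"wy": 0,"wz": 0,"claw": 0}
    - {"tx": 0,"ty": 0,"tz": 0,"wx": 0,"wy": 0,"wz": 0,"claw": 0}
    - {"tx": 0,"ty": 0,"tz": 0,"wx": 0,"wy": 0,"wz": 0,"claw": 0}
    - {"tx": 0,"ty": 0,"tz": 0,"wx": 0,"wy": 0,"wz": 0,"claw": 0}

```text
time_s: 28.7
tool_pos: [0.426, 0.3788, -0.0262]
ee_rot: [179.9, 0.0, 156.7]
ft_force: [-0.3, 0.0, 5.3]
gripper_width: 0.0294
finger_force: 30.0
```

```bash
cat >> h.py <<'E'
def traynuts(f):
    T=cam("top"); im=snap("top",f)[:,:,::-1]; P=np.array([proj(T,[*wo(x,y),.11]) for x,y in[(-90,-48),(90,-48),(90,94),(-90,94)]]).astype(int)
    m=np.zeros(im.shape[:2],np.uint8); cv2.fillPoly(m,[P],1)
    h=im.astype(int); m=m*((h[...,2]-h[...,0]>8)).astype(np.uint8)
    n,l,q,c=cv2.connectedComponentsWithStats(m)
    print(f,[(c[i].round(1).tolist(),int(q[i,4]),st(atz(T,c[i],.122)).round(1).tolist()) for i in range(1,n) if q[i,4]>25])
E
python3 - <<'E'
from h import *
traynuts("t4.png")
E
```

```text
t4.png [([275.5, 103.0], 106, [-69.8, -18.8]), ([306.3, 115.6], 104, [-53.8, 53.7]), ([270.4, 124.5], 107, [-19.4, -21.3]), ([304.0, 140.2], 114, [2.1, 58.1]), ([266.3, 141.2], 49, [19.4, -23.4]), ([297.6, 167.7], 86, [65.1, 54.9])]
```

>>> move_arm:
  series:
    - {"tx": 0,"ty": 0,"tz": 1,"wx": 0,"wy": 0,"wz": 0,"claw": 0}
    - {"tx": 0,"ty": 0,"tz": 4,"wx": 0,"wy": 0,"wz": 2,"claw": 0}
    - {"tx": 0,"ty": 0,"tz": 8,"wx": 0,"wy": 0,"wz": 4,"claw": 0}
    - {"tx": 0.7,"ty": -1.5,"tz": 12,"wx": 0,"wy": 0,"wz": 6,"claw": 0}
    - {"tx": 2,"ty": -4,"tz": 15,"wx": 0,"wy": 0,"wz": 8,"claw": 0}
    - {"tx": 4,"ty": -8,"tz": 15.8,"wx": 0,"wy": 0,"wz": 10,"claw": 0}
    - {"tx": 6,"ty": -12,"tz": 15.8,"wx": 0,"wy": 0,"wz": 12,"claw": 0}
    - {"tx": 8,"ty": -16,"tz": 15.8,"wx": 0,"wy": 0,"wz": 13.7,"claw": 0}
    - {"tx": 10,"ty": -20,"tz": 15.8,"wx": 0,"wy": 0,"wz": 13.7,"claw": 0}
    - {"tx": 11.5,"ty": -22.8,"tz": 15.8,"wx": 0,"wy": 0,"wz": 13.7,"claw": 0}

```text
time_s: 29.75
tool_pos: [0.5413, 0.1462, 0.1312]
ee_rot: [-180.0, 0.0, 170.2]
ft_force: [0.3, -0.4, -0.3]
gripper_width: 0.029
finger_force: 30.0
```

>>> move_arm:
  series:
    - {"tx": 0.4,"ty": -0.8,"tz": 0,"wx": 0,"wy": 0,"wz": 0,"claw": 0}
    - {"tx": 0.4,"ty": -0.8,"tz": -1,"wx": 0,"wy": 0,"wz": 0,"claw": 0}
    - {"tx": 0.4,"ty": -0.8,"tz": -2.5,"wx": 0,"wy": 0,"wz": 0,"claw": 0}
    - {"tx": 0.4,"ty": -0.8,"tz": -3.7,"wx": 0,"wy": 0,"wz": 0,"claw": 0}
    - {"tx": 0.4,"ty": -0.8,"tz": -4.3,"wx": 0,"wy": 0,"wz": 0,"claw": 0}
    - {"tx": 0.4,"ty": -0.8,"tz": -4.5,"wx": 0,"wy": 0,"wz": 0,"claw": 0}
    - {"tx": 0.4,"ty": -0.8,"tz": -4.6,"wx": 0,"wy": 0,"wz": 0,"claw": 0}
    - {"tx": 0.4,"ty": -0.8,"tz": -4.65,"wx": 0,"wy": 0,"wz": 0,"claw": 0}

```text
time_s: 30.55
tool_pos: [0.5442, 0.1427, 0.0844]
ee_rot: [180.0, -0.0, 170.5]
ft_force: [1.0, 0.5, 1.4]
gripper_width: 0.0293
finger_force: 30.0
```

>>> move_arm:
  series:
    - {"tx": 0,"ty": 0,"tz": 0,"wx": 0,"wy": 0,"wz": 0,"claw": 0.42}
    - {"tx": 0,"ty": 0,"tz": 0,"wx": 0,"wy": 0,"wz": 0,"claw": 0.42}
    - {"tx": 0,"ty": 0,"tz": 0,"wx": 0,"wy": 0,"wz": 0,"claw": 0.42}
    - {"tx": 0,"ty": 0,"tz": 1,"wx": 0,"wy": 0,"wz": 0,"claw": 0.42}
    - {"tx": 0,"ty": 0,"tz": 3,"wx": 0,"wy": 0,"wz": 0,"claw": 0.42}
    - {"tx": 0,"ty": 0,"tz": 6,"wx": 0,"wy": 0,"wz": 0,"claw": 0.45}
    - {"tx": 1,"ty": -4,"tz": 8,"wx": 0,"wy": 0,"wz": 0,"claw": 0.45}
    - {"tx": 2,"ty": -8.5,"tz": 8,"wx": 0,"wy": 0,"wz": 0,"claw": 0.45}
    - {"tx": 3,"ty": -13,"tz": 8,"wx": 0,"wy": 0,"wz": 0,"claw": 0.45}
    - {"tx": 4.2,"ty": -18,"tz": 8,"wx": 0,"wy": 0,"wz": 0,"claw": 0.45}

```text
time_s: 31.55
tool_pos: [0.5866, -0.0374, 0.1657]
ee_rot: [179.9, 0.1, 170.5]
ft_force: [0.4, -0.3, 0.1]
gripper_width: 0.0395
finger_force: 0.0
```

```bash
python3 - <<'E'
from h import *
s=robot.read_state(); print(s["time_s"],s["tool_pos"])
traynuts("t5.png"); snap("scene","s5.png")
E
```

```text
31.55 [ 0.58657731 -0.03736448  0.16565373]
t5.png [([275.7, 102.9], 101, [-70.0, -18.6]), ([306.0, 115.6], 103, [-53.6, 53.0]), ([270.5, 124.6], 101, [-19.2, -21.1]), ([303.8, 140.5], 99, [2.8, 57.9]), ([266.5, 144.3], 97, [26.2, -21.7]), ([262.6, 165.3], 102, [73.8, -21.7]), ([298.1, 167.1], 106, [63.7, 55.7])]
```

>>> move_arm:
  series:
    - {"tx": 0,"ty": 0,"tz": -3,"wx": 0,"wy": 0,"wz": 0,"claw": 0.45}
    - {"tx": 0,"ty": 0,"tz": -6,"wx": 0,"wy": 0,"wz": 0,"claw": 0.45}
    - {"tx": 0,"ty": 0,"tz": -8,"wx": 0,"wy": 0,"wz": 0,"claw": 0.45}
    - {"tx": 0,"ty": 0,"tz": -9.2,"wx": 0,"wy": 0,"wz": 0,"claw": 0.45}
    - {"tx": 0,"ty": 0,"tz": -9.6,"wx": 0,"wy": 0,"wz": 0,"claw": 0.45}
    - {"tx": 0,"ty": 0,"tz": -9.6,"wx": 0,"wy": 0,"wz": 0,"claw": 0}
    - {"tx": 0,"ty": 0,"tz": -9.6,"wx": 0,"wy": 0,"wz": 0,"claw": 0}
    - {"tx": 0,"ty": 0,"tz": -9.6,"wx": 0,"wy": 0,"wz": 0,"claw": 0}
    - {"tx": 0,"ty": 0,"tz": -9.6,"wx": 0,"wy": 0,"wz": 0,"claw": 0}
    - {"tx": 0,"ty": 0,"tz": -9.6,"wx": 0,"wy": 0,"wz": 0,"claw": 0}

```text
time_s: 32.65
tool_pos: [0.5871, -0.0351, 0.0692]
ee_rot: [179.9, 0.1, 170.5]
ft_force: [1.0, 3.0, 3.5]
gripper_width: 0.0131
finger_force: 30.0
```

>>> move_arm:
  series:
    - {"tx": 0.06,"ty": 0.34,"tz": 1.02,"wx": 0,"wy": 0,"wz": 0,"claw": 0}
    - {"tx": 0.13,"ty": 0.75,"tz": 2.02,"wx": 0,"wy": 0,"wz": 0,"claw": 0}
    - {"tx": 0.21,"ty": 1.22,"tz": 2.98,"wx": 0,"wy": 0,"wz": 0,"claw": 0}
    - {"tx": 0.3,"ty": 1.76,"tz": 3.91,"wx": 0,"wy": 0,"wz": 0,"claw": 0}
    - {"tx": 0.4,"ty": 2.37,"tz": 4.8,"wx": 0,"wy": 0,"wz": 0,"claw": 0}
    - {"tx": 0.54,"ty": 3.2,"tz": 5.84,"wx": 0,"wy": 0,"wz": 0,"claw": 0}
    - {"tx": 0.7,"ty": 4.12,"tz": 6.81,"wx": 0,"wy": 0,"wz": 0,"claw": 0}
    - {"tx": 0.87,"ty": 5.13,"tz": 7.69,"wx": 0,"wy": 0,"wz": 0,"claw": 0}
    - {"tx": 0.94,"ty": 5.55,"tz": 8.02,"wx": 0,"wy": 0,"wz": 0,"claw": 0}
    - {"tx": 0.94,"ty": 5.55,"tz": 8.02,"wx": 0,"wy": 0,"wz": 0,"claw": 0}

```text
time_s: 33.65
tool_pos: [0.5962, 0.0159, 0.15]
ee_rot: [-179.8, 0.1, 170.3]
ft_force: [0.7, -4.7, 1.8]
gripper_width: 0.0128
finger_force: 30.0
```

>>> move_arm:
  series:
    - {"tx": 0,"ty": 0,"tz": 0,"wx": 0,"wy": 0,"wz": 0,"claw": 0}
    - {"tx": 0,"ty": 0,"tz": 0,"wx": 0,"wy": 0,"wz": 0,"claw": 0}
    - {"tx": 0,"ty": 0,"tz": 0,"wx": 0,"wy": 0,"wz": 0,"claw": 0}
    - {"tx": 0,"ty": 0,"tz": 0,"wx": 0,"wy": 0,"wz": 0,"claw": 0}
    - {"tx": 0,"ty": 0,"tz": 0,"wx": 0,"wy": 0,"wz": 0,"claw": 0}
    - {"tx": 0,"ty": 0,"tz": 0,"wx": 0,"wy": 0,"wz": 0,"claw": 0}
    - {"tx": 0,"ty": 0,"tz": 0,"wx": 0,"wy": 0,"wz": 0,"claw": 0}
    - {"tx": 0,"ty": 0,"tz": 0,"wx": 0,"wy": 0,"wz": 0,"claw": 0}

```text
time_s: 34.45
tool_pos: [0.5961, 0.0152, 0.1495]
ee_rot: [-179.8, 0.1, 170.3]
ft_force: [2.4, -4.1, 2.0]
gripper_width: 0.0134
finger_force: 30.0
```

```bash
python3 - <<'E'
from h import *
s=robot.read_state(); print(s["time_s"],s["tool_pos"])
t=snap("top","t6.png");a=snap("scene","s6.png")
cv2.imwrite("pics/v12.png",np.hstack([cv2.resize(t[70:210,190:350,::-1],(400,350),interpolation=cv2.INTER_CUBIC),cv2.resize(a[140:280,200:360,::-1],(400,350),interpolation=cv2.INTER_CUBIC)]))
E
```

```text
34.45 [0.59612001 0.01523336 0.14950262]
```

View pics/v12.png

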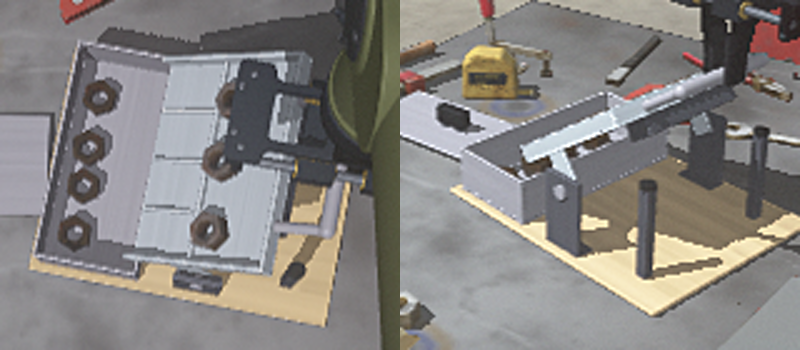

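All four nuts lie in the tin at crop pixels (100,98), (88,148), (85,185) and (75,232), and the three stock nuts stay behind the lip. Next I'll lower the tray.

>>> move_arm:
  series:
    - {"tx": -0.07,"ty": -0.42,"tz": -0.33,"wx": 0,"wy": 0,"wz": 0,"claw": 0}
    - {"tx": -0.24,"ty": -1.43,"tz": -1.21,"wx": 0,"wy": 0,"wz": 0,"claw": 0}
    - {"tx": -0.4,"ty": -2.35,"tz": -2.18,"wx": 0,"wy": 0,"wz": 0,"claw": 0}
    - {"tx": -0.54,"ty": -3.18,"tz": -3.22,"wx": 0,"wy": 0,"wz": 0,"claw": 0}
    - {"tx": -0.64,"ty": -3.79,"tz": -4.11,"wx": 0,"wy": 0,"wz": 0,"claw": 0}
    - {"tx": -0.73,"ty": -4.33,"tz": -5.04,"wx": 0,"wy": 0,"wz": 0,"claw": 0}
    - {"tx": -0.81,"ty": -4.8,"tz": -6,"wx": 0,"wy": 0,"wz": 0,"claw": 0}
    - {"tx": -0.88,"ty": -5.21,"tz": -7,"wx": 0,"wy": 0,"wz": 0,"claw": 0}
    - {"tx": -0.94,"ty": -5.45,"tz": -7.8,"wx": 0,"wy": 0,"wz": 0,"claw": 0}
    - {"tx": -0.94,"ty": -5.45,"tz": -8,"wx": 0,"wy": 0,"wz": 0,"claw": 0}

```text
time_s: 35.55
tool_pos: [0.5866, -0.0351, 0.0691]
ee_rot: [179.9, 0.0, 170.5]
ft_force: [-2.4, -0.6, 17.4]
gripper_width: 0.013
finger_force: 30.0
```

>>> move_arm:
  series:
    - {"tx": 0,"ty": 0,"tz": 0,"wx": 0,"wy": 0,"wz": 0,"claw": 0.45}
    - {"tx": 0,"ty": 0,"tz": 0,"wx": 0,"wy": 0,"wz": 0,"claw": 0.45}
    - {"tx": 0,"ty": 0,"tz": 0,"wx": 0,"wy": 0,"wz": 0,"claw": 0.45}
    - {"tx": 0,"ty": 0,"tz": 0,"wx": 0,"wy": 0,"wz": 0,"claw": 0.45}
    - {"tx": 0,"ty": 0,"tz": 0,"wx": 0,"wy": 0,"wz": 0,"claw": 0.45}
    - {"tx": 0,"ty": 0,"tz": 3,"wx": 0,"wy": 0,"wz": 0,"claw": 0.45}
    - {"tx": 0,"ty": 0,"tz": 6,"wx": 0,"wy": 0,"wz": 0,"claw": 0.45}
    - {"tx": 0.5,"ty": 3.5,"tz": 8.6,"wx": 0,"wy": 0,"wz": 0,"claw": 0.45}
    - {"tx": 0.5,"ty": 8,"tz": 10,"wx": 0,"wy": 0,"wz": 0,"claw": 0.45}
    - {"tx": 1,"ty": 12.5,"tz": 10,"wx": 0,"wy": 0,"wz": 0,"claw": 0.45}

```text
time_s: 36.55
tool_pos: [0.5976, 0.0906, 0.1716]
ee_rot: [179.9, 0.2, 170.3]
ft_force: [0.9, -0.0, 0.1]
gripper_width: 0.0394
finger_force: 0.0
```

```bash
python3 - <<'E'
from h import *
np.set_printoptions(precision=4,suppress=True)
T=cam("top"); im=snap("top","t7.png"); s=robot.read_state()
sub=im[85:185,105:215]
g=cv2.cvtColor(sub,cv2.COLOR_RGB2GRAY); 
for th in(40,50,60):
    n,l,q,c=cv2.connectedComponentsWithStats((g<th).astype(np.uint8))
    for i in range(1,n):
        if 40<q[i,4]<600:
            pts=np.argwhere(l==i)[:,::-1]+[105,85]; W=np.array([atz(T,p,.036)[:2] for p in pts]); m=W.mean(0)
            e,v=np.linalg.eigh(np.cov((W-m).T)); a=np.degrees(np.arctan2(v[1,1],v[0,1]))
            print(th,q[i,4],c[i]+[105,85],m,"sig",np.sqrt(e)*np.sqrt(12),"ang",a)
traynuts("t8.png")
cv2.imwrite("pics/v13.png",cv2.resize(im[70:230,100:340,::-1],(800,533),interpolation=cv2.INTER_CUBIC))
E
```

```text
60 45 [163.3333 131.4444] [0.6341 0.3855] sig [0.0196 0.0497] ang 88.84256112647128
t8.png [([296.8, 134.2], 3671, [-8.4, 40.2])]
```

View pics/v13.png

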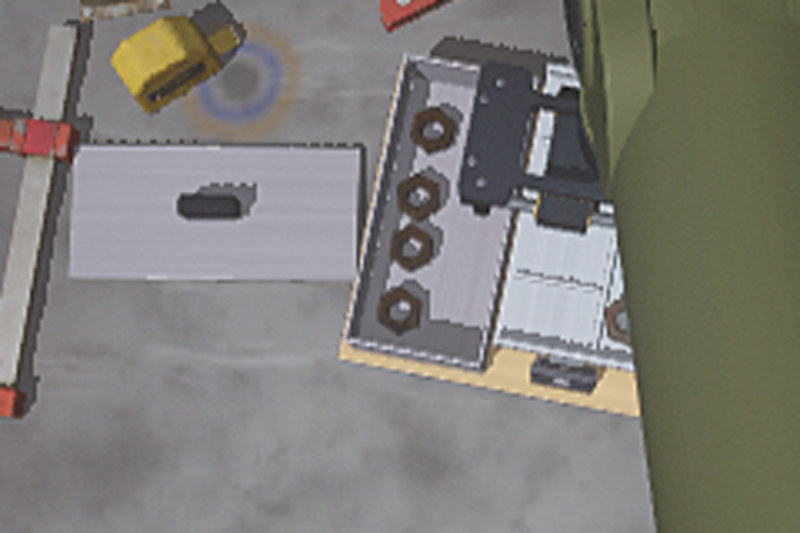

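The lid lies unmoved, with its knob at crop pixel (210,207) and corners (75,145) to (357,280). The tin holds four flat nuts. I'll fetch the lid.

>>> move_arm:
  series:
    - {"tx": 0.3,"ty": 3,"tz": 0,"wx": 0,"wy": 0,"wz": -8,"claw": 0.5}
    - {"tx": 0.7,"ty": 6,"tz": 0,"wx": 0,"wy": 0,"wz": -16,"claw": 0.5}
    - {"tx": 1,"ty": 9,"tz": 0,"wx": 0,"wy": 0,"wz": -24,"claw": 0.5}
    - {"tx": 1.4,"ty": 12,"tz": 0,"wx": 0,"wy": 0,"wz": -32,"claw": 0.5}
    - {"tx": 1.7,"ty": 15,"tz": 0,"wx": 0,"wy": 0,"wz": -40,"claw": 0.5}
    - {"tx": 2,"ty": 18,"tz": 0,"wx": 0,"wy": 0,"wz": -48,"claw": 0.5}
    - {"tx": 2.4,"ty": 21,"tz": -2,"wx": 0,"wy": 0,"wz": -56,"claw": 0.5}
    - {"tx": 2.7,"ty": 24,"tz": -4,"wx": 0,"wy": 0,"wz": -64,"claw": 0.5}
    - {"tx": 3.1,"ty": 27,"tz": -7,"wx": 0,"wy": 0,"wz": -72,"claw": 0.5}
    - {"tx": 3.4,"ty": 30,"tz": -10,"wx": 0,"wy": 0,"wz": -80.4,"claw": 0.5}

```text
time_s: 37.65
tool_pos: [0.6303, 0.3906, 0.0674]
ee_rot: [180.0, -0.0, 89.7]
ft_force: [0.3, 0.1, -0.2]
gripper_width: 0.0436
finger_force: 0.0
```

>>> move_arm:
  series:
    - {"tx": 0,"ty": 0,"tz": -2,"wx": 0,"wy": 0,"wz": 0,"claw": 0.5}
    - {"tx": 0,"ty": 0,"tz": -4,"wx": 0,"wy": 0,"wz": 0,"claw": 0.5}
    - {"tx": 0,"ty": 0,"tz": -6,"wx": 0,"wy": 0,"wz": 0,"claw": 0.5}
    - {"tx": 0,"ty": 0,"tz": -7.5,"wx": 0,"wy": 0,"wz": 0,"claw": 0.5}
    - {"tx": 0,"ty": 0,"tz": -8.2,"wx": 0,"wy": 0,"wz": 0,"claw": 0.5}
    - {"tx": 0,"ty": 0,"tz": -8.2,"wx": 0,"wy": 0,"wz": 0,"claw": 0}
    - {"tx": 0,"ty": 0,"tz": -8.2,"wx": 0,"wy": 0,"wz": 0,"claw": 0}
    - {"tx": 0,"ty": 0,"tz": -8.2,"wx": 0,"wy": 0,"wz": 0,"claw": 0}
    - {"tx": 0,"ty": 0,"tz": -8.2,"wx": 0,"wy": 0,"wz": 0,"claw": 0}
    - {"tx": 0,"ty": 0,"tz": -8.2,"wx": 0,"wy": 0,"wz": 0,"claw": 0}

```text
time_s: 38.65
tool_pos: [0.6317, 0.3898, -0.0121]
ee_rot: [179.8, -0.1, 90.0]
ft_force: [2.2, 0.1, 1.8]
gripper_width: 0.0155
finger_force: 30.0
```

>>> move_arm:
  series:
    - {"tx": 0,"ty": 0,"tz": 0,"wx": 0,"wy": 0,"wz": 0,"claw": 0}
    - {"tx": 0,"ty": 0,"tz": 0,"wx": 0,"wy": 0,"wz": 0,"claw": 0}

```text
time_s: 38.85
tool_pos: [0.6317, 0.3899, -0.012]
ee_rot: [179.8, -0.1, 90.0]
ft_force: [2.6, 0.2, 6.1]
gripper_width: 0.0156
finger_force: 30.0
```

>>> move_arm:
  series:
    - {"tx": 0,"ty": 0,"tz": 0.5,"wx": 0,"wy": 0,"wz": 0,"claw": 0}
    - {"tx": 0,"ty": 0,"tz": 2,"wx": 0,"wy": 0,"wz": 0,"claw": 0}
    - {"tx": 0,"ty": 0,"tz": 4,"wx": 0,"wy": 0,"wz": 0,"claw": 0}
    - {"tx": 0,"ty": 0,"tz": 7,"wx": 0,"wy": 0,"wz": 0,"claw": 0}
    - {"tx": 0,"ty": 0,"tz": 10,"wx": 0,"wy": 0,"wz": 0,"claw": 0}
    - {"tx": 0,"ty": 0,"tz": 13,"wx": 0,"wy": 0,"wz": 0,"claw": 0}
    - {"tx": 0,"ty": 0,"tz": 15,"wx": 0,"wy": 0,"wz": 0,"claw": 0}

```text
time_s: 39.55
tool_pos: [0.63, 0.3899, 0.1394]
ee_rot: [180.0, -0.1, 90.0]
ft_force: [0.4, -0.2, -1.7]
gripper_width: 0.0156
finger_force: 30.0
```

>>> move_arm:
  series:
    - {"tx": 0,"ty": -1.7,"tz": 0,"wx": 0,"wy": 0,"wz": 8,"claw": 0}
    - {"tx": 0,"ty": -3.4,"tz": 0,"wx": 0,"wy": 0,"wz": 16,"claw": 0}
    - {"tx": 0,"ty": -5.1,"tz": 0,"wx": 0,"wy": 0,"wz": 24,"claw": 0}
    - {"tx": -0.1,"ty": -6.9,"tz": 0,"wx": 0,"wy": 0,"wz": 32,"claw": 0}
    - {"tx": -0.1,"ty": -8.6,"tz": 0,"wx": 0,"wy": 0,"wz": 40,"claw": 0}
    - {"tx": -0.2,"ty": -10.3,"tz": 0,"wx": 0,"wy": 0,"wz": 48,"claw": 0}
    - {"tx": -0.2,"ty": -12,"tz": 0,"wx": 0,"wy": 0,"wz": 56,"claw": 0}
    - {"tx": -0.3,"ty": -13.8,"tz": 0,"wx": 0,"wy": 0,"wz": 64,"claw": 0}
    - {"tx": -0.3,"ty": -15.5,"tz": 0,"wx": 0,"wy": 0,"wz": 72,"claw": 0}
    - {"tx": -0.3,"ty": -17.3,"tz": 0,"wx": 0,"wy": 0,"wz": 80,"claw": 0}

```text
time_s: 40.55
tool_pos: [0.6261, 0.2159, 0.1366]
ee_rot: [-180.0, -0.1, 170.4]
ft_force: [-0.2, -0.8, -1.9]
gripper_width: 0.0158
finger_force: 30.0
```

```bash
python3 - <<'E'
from h import *
T=cam("top"); f=lambda u,v:(100+u/3.333,70+v/3.333)
for q in[(405,53),(345,345),(487,370)]: print(st(atz(T,f(*q),.056)).round(1))
P=[atz(T,f(*q),.010)[:2] for q in[(75,145),(362,145),(357,280),(70,277)]]; print(np.mean(P,0))
s=robot.read_state(); print(s["tool_pos"],s["ee_rot"],s["gripper_width"])
E
```

```text
[-108.4 -156.1]
[ 108.7 -157.1]
[107.9 -54.9]
[0.63505117 0.38809118]
[0.62606492 0.2159437  0.13660277] [-1.79975032e+02 -9.41612845e-02  1.70381248e+02] 0.015776502130995206
```

>>> move_arm:
  series:
    - {"tx": 0.05,"ty": 0,"tz": -2,"wx": 0,"wy": 0,"wz": -0.2,"claw": 0}
    - {"tx": 0.05,"ty": 0,"tz": -4.5,"wx": 0,"wy": 0,"wz": -0.2,"claw": 0}
    - {"tx": 0.05,"ty": 0,"tz": -6.5,"wx": 0,"wy": 0,"wz": -0.2,"claw": 0}
    - {"tx": 0.05,"ty": 0,"tz": -8,"wx": 0,"wy": 0,"wz": -0.2,"claw": 0}
    - {"tx": 0.05,"ty": 0,"tz": -8.6,"wx": 0,"wy": 0,"wz": -0.2,"claw": 0}
    - {"tx": 0.05,"ty": 0,"tz": -8.9,"wx": 0,"wy": 0,"wz": -0.2,"claw": 0}
    - {"tx": 0.05,"ty": 0,"tz": -9.2,"wx": 0,"wy": 0,"wz": -0.2,"claw": 0}
    - {"tx": 0.05,"ty": 0,"tz": -9.4,"wx": 0,"wy": 0,"wz": -0.2,"claw": 0}

```text
time_s: 41.35
tool_pos: [0.6283, 0.2168, 0.0433]
ee_rot: [179.9, 0.1, 169.8]
ft_force: [-0.5, -0.1, -1.6]
gripper_width: 0.0159
finger_force: 30.0
```

>>> move_arm:
  series:
    - {"tx": 0,"ty": 0,"tz": -0.1,"wx": 0,"wy": 0,"wz": 0,"claw": 0}
    - {"tx": 0,"ty": 0,"tz": -0.2,"wx": 0,"wy": 0,"wz": 0,"claw": 0}
    - {"tx": 0,"ty": 0,"tz": -0.3,"wx": 0,"wy": 0,"wz": 0,"claw": 0}

```text
time_s: 41.65
tool_pos: [0.6279, 0.2166, 0.0398]
ee_rot: [180.0, 0.0, 169.8]
ft_force: [0.2, 0.0, -1.4]
gripper_width: 0.0161
finger_force: 30.0
```

>>> move_arm:
  series:
    - {"tx": 0,"ty": 0,"tz": -0.1,"wx": 0,"wy": 0,"wz": 0,"claw": 0}
    - {"tx": 0,"ty": 0,"tz": -0.2,"wx": 0,"wy": 0,"wz": 0,"claw": 0}
    - {"tx": 0,"ty": 0,"tz": -0.3,"wx": 0,"wy": 0,"wz": 0,"claw": 0}

```text
time_s: 41.95
tool_pos: [0.6278, 0.2165, 0.0378]
ee_rot: [180.0, 0.0, 169.8]
ft_force: [-3.5, -1.6, 10.2]
gripper_width: 0.0156
finger_force: 30.0
```

>>> move_arm:
  series:
    - {"tx": 0,"ty": 0,"tz": 0.1,"wx": 0,"wy": 0,"wz": 0,"claw": 0.45}
    - {"tx": 0,"ty": 0,"tz": 0.2,"wx": 0,"wy": 0,"wz": 0,"claw": 0.45}
    - {"tx": 0,"ty": 0,"tz": 0.2,"wx": 0,"wy": 0,"wz": 0,"claw": 0.45}
    - {"tx": 0,"ty": 0,"tz": 0.3,"wx": 0,"wy": 0,"wz": 0,"claw": 0.45}
    - {"tx": 0,"ty": 0,"tz": 2,"wx": 0,"wy": 0,"wz": 0,"claw": 0.45}
    - {"tx": 0,"ty": 0,"tz": 5,"wx": 0,"wy": 0,"wz": 0,"claw": 0.45}
    - {"tx": 0,"ty": 0,"tz": 9,"wx": 0,"wy": 0,"wz": 0,"claw": 0.45}
    - {"tx": 0,"ty": -2,"tz": 13,"wx": 0,"wy": 0,"wz": 0,"claw": 0.45}
    - {"tx": -0.5,"ty": -6,"tz": 13,"wx": 0,"wy": 0,"wz": 0,"claw": 0.45}
    - {"tx": -1,"ty": -10.5,"tz": 13,"wx": 0,"wy": 0,"wz": 0,"claw": 0.45}

```text
time_s: 42.95
tool_pos: [0.6189, 0.1124, 0.1699]
ee_rot: [179.8, 0.3, 170.0]
ft_force: [0.2, -0.3, -0.8]
gripper_width: 0.0393
finger_force: 0.0
```

>>> move_arm:
  series:
    - {"tx": -1,"ty": -4.5,"tz": 0,"wx": 0,"wy": 0,"wz": 0,"claw": 0.45}
    - {"tx": -2,"ty": -9,"tz": 0,"wx": 0,"wy": 0,"wz": 0,"claw": 0.45}
    - {"tx": -3,"ty": -13,"tz": 0,"wx": 0,"wy": 0,"wz": 0.6,"claw": 0.45}
    - {"tx": -3.15,"ty": -15,"tz": 0,"wx": 0,"wy": 0,"wz": 0.6,"claw": 0.45}

```text
time_s: 43.35
tool_pos: [0.5851, -0.044, 0.1684]
ee_rot: [-180.0, 0.1, 170.1]
ft_force: [1.3, -0.9, 0.9]
gripper_width: 0.0391
finger_force: 0.0
```

```bash
python3 - <<'E'
from h import *
s=robot.read_state(); print(s["time_s"],s["tool_pos"],s["ee_rot"])
traynuts("t9.png"); t=cv2.imread("pics/t9.png")
cv2.imwrite("pics/v14.png",cv2.resize(t[75:205,185:345],None,fx=4.5,fy=4.5,interpolation=cv2.INTER_CUBIC))
E
```

```text
43.35 [ 0.58513462 -0.04399469  0.16843438] [-1.79951509e+02  1.04009779e-01  1.70099988e+02]
t9.png [([298.9, 114.0], 92, [-54.4, 36.8]), ([292.5, 138.4], 80, [2.7, 32.5]), ([288.1, 165.6], 101, [64.4, 33.6])]
```

View pics/v14.png

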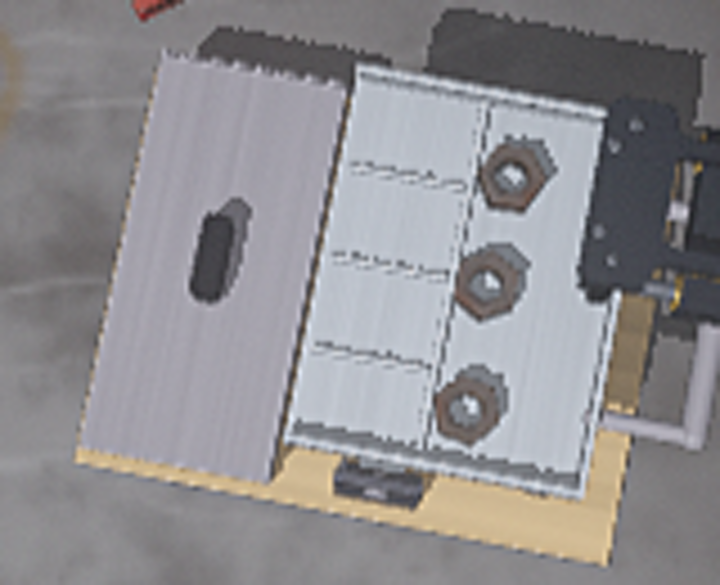

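The lid sits squarely on the tin, with its knob at crop pixel (213,255). The stock nuts rest against the lip at (515,175), (490,283) and (468,405). Their turn about z matters for the grip, so I'll take one close wrist frame and analyse it in code.

>>> move_arm:
  series:
    - {"tx": 3,"ty": 2.4,"tz": 1,"wx": 0,"wy": 0,"wz": 0,"claw": 0.5}
    - {"tx": 6.5,"ty": 5,"tz": 2,"wx": 0,"wy": 0,"wz": 0,"claw": 0.5}
    - {"tx": 10,"ty": 8,"tz": 2,"wx": 0,"wy": 0,"wz": 0,"claw": 0.5}
    - {"tx": 11.4,"ty": 9,"tz": 2,"wx": 0,"wy": 0,"wz": 0,"claw": 0.5}
    - {"tx": 11.4,"ty": 9,"tz": 2,"wx": 0,"wy": 0,"wz": 0,"claw": 0.5}
    - {"tx": 11.4,"ty": 9,"tz": 2,"wx": 0,"wy": 0,"wz": 0,"claw": 0.5}

```text
time_s: 44.0
tool_pos: [0.6999, 0.0515, 0.1868]
ee_rot: [-180.0, -0.0, 170.5]
ft_force: [0.2, -0.7, 0.4]
gripper_width: 0.0435
finger_force: 0.0
```

```bash
python3 - <<'E'
from h import *
s=robot.read_state(); print(s["tool_pos"],s["ee_rot"]); im=snap("wrist","w9.png"); c=cam("wrist",s)
b=im.astype(int); X,Y=np.meshgrid(np.arange(-110,110),np.arange(-60,105))
# orthorectify at nut top plane z=.126, 1 mm/px in stand frame
P=np.array([[proj(c,[*wo(x,y),.126]) for x in range(-110,110)] for y in range(-60,105)],np.float32)
r=cv2.remap(im,P[...,0],P[...,1],cv2.INTER_LINEAR); cv2.imwrite("pics/ortho.png",r[:,:,::-1])
h=r.astype(int); m=((h[...,0]-h[...,2]>8)&(np.abs(X)<92)&(Y>-48)&(Y<92)).astype(np.uint8)
m=cv2.morphologyEx(m,cv2.MORPH_OPEN,np.ones((3,3),np.uint8))
n,l,q,ce=cv2.connectedComponentsWithStats(m)
for i in range(1,n):
    if q[i,4]>150:
        cs,_=cv2.findContours((l==i).astype(np.uint8),cv2.RETR_EXTERNAL,cv2.CHAIN_APPROX_NONE); k=max(cs,key=cv2.contourArea)
        hull=cv2.convexHull(k)[:,0].astype(float)
        best=[]
        for a in range(0,60,2):   # width across three flat directions
            w=[np.ptp(hull@[np.cos(np.radians(a+j)),np.sin(np.radians(a+j))]) for j in(0,60,120)]; best.append(round(np.mean(w),1))
        M=cv2.moments(cv2.convexHull(k)); print(q[i,4],"centre",M["m10"]/M["m00"]-110,M["m01"]/M["m00"]-60,"flat-normal deg (stand)",2*int(np.argmin(best)),best[::3])
E
```

```text
[0.69989722 0.05149615 0.18677115] [-1.79957100e+02 -1.44194805e-02  1.70453030e+02]
503 centre -54.61313347608851 34.456816559600284 flat-normal deg (stand) 2 [np.float64(29.1), np.float64(29.2), np.float64(30.2), np.float64(31.0), np.float64(31.5), np.float64(31.7), np.float64(31.8), np.float64(31.6), np.float64(31.1), np.float64(30.2)]
520 centre 0.5468564650059164 31.78054567022538 flat-normal deg (stand) 30 [np.float64(31.7), np.float64(31.6), np.float64(31.2), np.float64(30.5), np.float64(29.6), np.float64(28.9), np.float64(29.9), np.float64(30.8), np.float64(31.5), np.float64(31.8)]
205 centre 55.20432357043234 29.05369595536959 flat-normal deg (stand) 26 [np.float64(20.0), np.float64(20.3), np.float64(20.4), np.float64(20.3), np.float64(20.0), np.float64(19.9), np.float64(20.0), np.float64(20.0), np.float64(20.0), np.float64(20.0)]
```

>>> move_arm:
  series:
    - {"tx": -1,"ty": 0.3,"tz": 0,"wx": 0,"wy": 0,"wz": -7,"claw": 0.5}
    - {"tx": -2.5,"ty": 0.8,"tz": 0,"wx": 0,"wy": 0,"wz": -14,"claw": 0.5}
    - {"tx": -4.2,"ty": 1.25,"tz": -1,"wx": 0,"wy": 0,"wz": -21,"claw": 0.5}
    - {"tx": -4.2,"ty": 1.25,"tz": -3,"wx": 0,"wy": 0,"wz": -29,"claw": 0.5}
    - {"tx": -4.2,"ty": 1.25,"tz": -6,"wx": 0,"wy": 0,"wz": -29,"claw": 0.5}
    - {"tx": -4.2,"ty": 1.25,"tz": -8,"wx": 0,"wy": 0,"wz": -29,"claw": 0.5}
    - {"tx": -4.2,"ty": 1.25,"tz": -9,"wx": 0,"wy": 0,"wz": -29,"claw": 0.5}
    - {"tx": -4.2,"ty": 1.25,"tz": -9.5,"wx": 0,"wy": 0,"wz": -29,"claw": 0.5}
    - {"tx": -4.2,"ty": 1.25,"tz": -9.5,"wx": 0,"wy": 0,"wz": -29,"claw": 0.5}

```text
time_s: 44.95
tool_pos: [0.6581, 0.0635, 0.092]
ee_rot: [180.0, 0.0, 141.4]
ft_force: [0.1, 0.2, 0.9]
gripper_width: 0.0433
finger_force: 0.0
```

>>> move_arm:
  series:
    - {"tx": 0,"ty": 0,"tz": 0,"wx": 0,"wy": 0,"wz": 0,"claw": 0}
    - {"tx": 0,"ty": 0,"tz": 0,"wx": 0,"wy": 0,"wz": 0,"claw": 0}
    - {"tx": 0,"ty": 0,"tz": 0,"wx": 0,"wy": 0,"wz": 0,"claw": 0}
    - {"tx": 0,"ty": 0,"tz": 0,"wx": 0,"wy": 0,"wz": 0,"claw": 0}
    - {"tx": 0,"ty": 0,"tz": 0,"wx": 0,"wy": 0,"wz": 0,"claw": 0}

```text
time_s: 45.45
tool_pos: [0.6583, 0.0641, 0.0917]
ee_rot: [180.0, 0.0, 141.4]
ft_force: [0.5, -0.1, 0.8]
gripper_width: 0.0114
finger_force: 0.0
```

>>> move_arm:
  series:
    - {"tx": 0,"ty": 0,"tz": 0.5,"wx": 0,"wy": 0,"wz": 0,"claw": 0.52}
    - {"tx": 0,"ty": 0,"tz": 0.5,"wx": 0,"wy": 0,"wz": 0,"claw": 0.52}
    - {"tx": 0,"ty": 0,"tz": 0.5,"wx": 0,"wy": 0,"wz": 0,"claw": 0.52}
    - {"tx": 0,"ty": 0,"tz": 0.5,"wx": 0,"wy": 0,"wz": 0,"claw": 0.52}
    - {"tx": 0,"ty": 0,"tz": 0.5,"wx": 0,"wy": 0,"wz": 0,"claw": 0.52}
    - {"tx": 0,"ty": 0,"tz": 0.5,"wx": 0,"wy": 0,"wz": 0,"claw": 0.52}
    - {"tx": 0,"ty": 0,"tz": -0.2,"wx": 0,"wy": 0,"wz": 0,"claw": 0.52}
    - {"tx": 0,"ty": 0,"tz": -0.6,"wx": 0,"wy": 0,"wz": 0,"claw": 0.52}
    - {"tx": 0,"ty": 0,"tz": -0.8,"wx": 0,"wy": 0,"wz": 0,"claw": 0.52}
    - {"tx": 0,"ty": 0,"tz": -0.8,"wx": 0,"wy": 0,"wz": 0,"claw": 0.52}

```text
time_s: 46.45
tool_pos: [0.6577, 0.064, 0.0827]
ee_rot: [-179.9, -0.0, 141.4]
ft_force: [0.4, 0.8, 0.7]
gripper_width: 0.0447
finger_force: 0.0
```

>>> move_arm:
  series:
    - {"tx": 0,"ty": 0,"tz": 0,"wx": 0,"wy": 0,"wz": 0,"claw": 0}
    - {"tx": 0,"ty": 0,"tz": 0,"wx": 0,"wy": 0,"wz": 0,"claw": 0}
    - {"tx": 0,"ty": 0,"tz": 0,"wx": 0,"wy": 0,"wz": 0,"claw": 0}
    - {"tx": 0,"ty": 0,"tz": 0,"wx": 0,"wy": 0,"wz": 0,"claw": 0}
    - {"tx": 0,"ty": 0,"tz": 0,"wx": 0,"wy": 0,"wz": 0,"claw": 0}

```text
time_s: 46.95
tool_pos: [0.6584, 0.0641, 0.0837]
ee_rot: [180.0, 0.0, 141.4]
ft_force: [-0.2, 0.6, 0.8]
gripper_width: 0.0297
finger_force: 30.0
```

>>> move_arm:
  series:
    - {"tx": 0,"ty": 0,"tz": 1.5,"wx": 0,"wy": 0,"wz": 0,"claw": 0}
    - {"tx": 0,"ty": 0,"tz": 3.5,"wx": 0,"wy": 0,"wz": 7,"claw": 0}
    - {"tx": 1,"ty": 2,"tz": 4,"wx": 0,"wy": 0,"wz": 14,"claw": 0}
    - {"tx": 2,"ty": 4,"tz": 4,"wx": 0,"wy": 0,"wz": 21,"claw": 0}
    - {"tx": 2.5,"ty": 5.35,"tz": 4,"wx": 0,"wy": 0,"wz": 29,"claw": 0}
    - {"tx": 2.5,"ty": 5.35,"tz": 3,"wx": 0,"wy": 0,"wz": 29,"claw": 0}
    - {"tx": 2.5,"ty": 5.35,"tz": 1.5,"wx": 0,"wy": 0,"wz": 29,"claw": 0}
    - {"tx": 2.5,"ty": 5.35,"tz": 0.5,"wx": 0,"wy": 0,"wz": 29,"claw": 0}
    - {"tx": 2.5,"ty": 5.35,"tz": 0.1,"wx": 0,"wy": 0,"wz": 29,"claw": 0}
    - {"tx": 2.5,"ty": 5.35,"tz": 0,"wx": 0,"wy": 0,"wz": 29,"claw": 0}

```text
time_s: 47.95
tool_pos: [0.6825, 0.1157, 0.0837]
ee_rot: [-179.9, -0.1, 170.2]
ft_force: [-2.6, -1.2, 7.5]
gripper_width: 0.0295
finger_force: 30.0
```

>>> move_arm:
  series:
    - {"tx": 0,"ty": 0,"tz": 0.05,"wx": 0,"wy": 0,"wz": 0,"claw": 0.42}
    - {"tx": 0,"ty": 0,"tz": 0.05,"wx": 0,"wy": 0,"wz": 0,"claw": 0.42}
    - {"tx": 0,"ty": 0,"tz": 0.05,"wx": 0,"wy": 0,"wz": 0,"claw": 0.42}
    - {"tx": 0,"ty": 0,"tz": 1.5,"wx": 0,"wy": 0,"wz": 0,"claw": 0.42}
    - {"tx": 0,"ty": 0,"tz": 3.5,"wx": 0,"wy": 0,"wz": 0,"claw": 0.5}
    - {"tx": -3,"ty": -1.5,"tz": 4,"wx": 0,"wy": 0,"wz": 0,"claw": 0.5}
    - {"tx": -6,"ty": -3,"tz": 4,"wx": 0,"wy": 0,"wz": 0,"claw": 0.5}
    - {"tx": -7.95,"ty": -4.15,"tz": 4,"wx": 0,"wy": 0,"wz": 0,"claw": 0.5}
    - {"tx": -7.95,"ty": -4.15,"tz": 3,"wx": 0,"wy": 0,"wz": 0,"claw": 0.5}
    - {"tx": -7.95,"ty": -4.15,"tz": 1.5,"wx": 0,"wy": 0,"wz": 0,"claw": 0.5}

```text
time_s: 48.95
tool_pos: [0.6052, 0.0764, 0.1001]
ee_rot: [179.9, 0.2, 170.4]
ft_force: [0.9, 0.6, 0.1]
gripper_width: 0.0435
finger_force: 0.0
```

>>> move_arm:
  series:
    - {"tx": 0,"ty": 0,"tz": -1,"wx": 0,"wy": 0,"wz": 0,"claw": 0.5}
    - {"tx": 0,"ty": 0,"tz": -1.5,"wx": 0,"wy": 0,"wz": 0,"claw": 0.5}
    - {"tx": 0,"ty": 0,"tz": -1.5,"wx": 0,"wy": 0,"wz": 0,"claw": 0}
    - {"tx": 0,"ty": 0,"tz": -1.5,"wx": 0,"wy": 0,"wz": 0,"claw": 0}
    - {"tx": 0,"ty": 0,"tz": -1.5,"wx": 0,"wy": 0,"wz": 0,"claw": 0}
    - {"tx": 0,"ty": 0,"tz": -1.5,"wx": 0,"wy": 0,"wz": 0,"claw": 0}
    - {"tx": 0,"ty": 0,"tz": -1.5,"wx": 0,"wy": 0,"wz": 0,"claw": 0}

```text
time_s: 49.65
tool_pos: [0.6039, 0.0761, 0.0838]
ee_rot: [180.0, 0.0, 170.4]
ft_force: [0.2, -0.3, 0.0]
gripper_width: 0.0295
finger_force: 30.0
```

>>> move_arm:
  series:
    - {"tx": 0,"ty": 0,"tz": 1.5,"wx": 0,"wy": 0,"wz": 0,"claw": 0}
    - {"tx": 0,"ty": 0,"tz": 3.5,"wx": 0,"wy": 0,"wz": 0,"claw": 0}
    - {"tx": -0.4,"ty": 2,"tz": 4,"wx": 0,"wy": 0,"wz": 0,"claw": 0}
    - {"tx": -0.9,"ty": 4.5,"tz": 4,"wx": 0,"wy": 0,"wz": 0,"claw": 0}
    - {"tx": -1.25,"ty": 5.9,"tz": 4,"wx": 0,"wy": 0,"wz": 0,"claw": 0}
    - {"tx": -1.25,"ty": 5.9,"tz": 3,"wx": 0,"wy": 0,"wz": 0,"claw": 0}
    - {"tx": -1.25,"ty": 5.9,"tz": 1.5,"wx": 0,"wy": 0,"wz": 0,"claw": 0}
    - {"tx": -1.25,"ty": 5.9,"tz": 0.5,"wx": 0,"wy": 0,"wz": 0,"claw": 0}
    - {"tx": -1.25,"ty": 5.9,"tz": 0.1,"wx": 0,"wy": 0,"wz": 0,"claw": 0}
    - {"tx": -1.25,"ty": 5.9,"tz": 0,"wx": 0,"wy": 0,"wz": 0,"claw": 0}

```text
time_s: 50.65
tool_pos: [0.5908, 0.133, 0.0836]
ee_rot: [-179.9, -0.1, 170.3]
ft_force: [-3.5, -1.5, 9.2]
gripper_width: 0.0295
finger_force: 30.0
```

>>> move_arm:
  series:
    - {"tx": 0,"ty": 0,"tz": 0.05,"wx": 0,"wy": 0,"wz": 0,"claw": 0.42}
    - {"tx": 0,"ty": 0,"tz": 0.05,"wx": 0,"wy": 0,"wz": 0,"claw": 0.42}
    - {"tx": 0,"ty": 0,"tz": 0.05,"wx": 0,"wy": 0,"wz": 0,"claw": 0.42}
    - {"tx": 0,"ty": 0,"tz": 1.5,"wx": 0,"wy": 0,"wz": 0,"claw": 0.42}
    - {"tx": 0,"ty": 0,"tz": 3.5,"wx": 0,"wy": 0,"wz": 0,"claw": 0.5}
    - {"tx": -2,"ty": -2,"tz": 4,"wx": 0,"wy": 0,"wz": 0,"claw": 0.5}
    - {"tx": -4,"ty": -4,"tz": 4,"wx": 0,"wy": 0,"wz": 0,"claw": 0.5}
    - {"tx": -4.85,"ty": -4.9,"tz": 4,"wx": 0,"wy": 0,"wz": 0,"claw": 0.5}
    - {"tx": -4.85,"ty": -4.9,"tz": 3,"wx": 0,"wy": 0,"wz": 0,"claw": 0.5}
    - {"tx": -4.85,"ty": -4.9,"tz": 1.5,"wx": 0,"wy": 0,"wz": 0,"claw": 0.5}

```text
time_s: 51.65
tool_pos: [0.5441, 0.0872, 0.0988]
ee_rot: [179.9, 0.2, 170.5]
ft_force: [0.1, -0.2, -0.9]
gripper_width: 0.0436
finger_force: 0.0
```

>>> move_arm:
  series:
    - {"tx": 0,"ty": 0,"tz": -1,"wx": 0,"wy": 0,"wz": 0,"claw": 0.5}
    - {"tx": 0,"ty": 0,"tz": -1.5,"wx": 0,"wy": 0,"wz": 0,"claw": 0.5}
    - {"tx": 0,"ty": 0,"tz": -1.5,"wx": 0,"wy": 0,"wz": 0,"claw": 0}
    - {"tx": 0,"ty": 0,"tz": -1.5,"wx": 0,"wy": 0,"wz": 0,"claw": 0}
    - {"tx": 0,"ty": 0,"tz": -1.5,"wx": 0,"wy": 0,"wz": 0,"claw": 0}
    - {"tx": 0,"ty": 0,"tz": -1.5,"wx": 0,"wy": 0,"wz": 0,"claw": 0}
    - {"tx": 0,"ty": 0,"tz": -1.5,"wx": 0,"wy": 0,"wz": 0,"claw": 0}

```text
time_s: 52.35
tool_pos: [0.5429, 0.0861, 0.0838]
ee_rot: [180.0, 0.0, 170.4]
ft_force: [0.1, -0.4, -1.1]
gripper_width: 0.0311
finger_force: 30.0
```

>>> move_arm:
  series:
    - {"tx": 0,"ty": 0,"tz": 1.5,"wx": 0,"wy": 0,"wz": 0,"claw": 0}
    - {"tx": 0,"ty": 0,"tz": 3.5,"wx": 0,"wy": 0,"wz": 0,"claw": 0}
    - {"tx": 0.1,"ty": 2,"tz": 4,"wx": 0,"wy": 0,"wz": 0,"claw": 0}
    - {"tx": 0.2,"ty": 4.5,"tz": 4,"wx": 0,"wy": 0,"wz": 0,"claw": 0}
    - {"tx": 0.3,"ty": 5.65,"tz": 4,"wx": 0,"wy": 0,"wz": 0,"claw": 0}
    - {"tx": 0.3,"ty": 5.65,"tz": 3,"wx": 0,"wy": 0,"wz": 0,"claw": 0}
    - {"tx": 0.3,"ty": 5.65,"tz": 1.5,"wx": 0,"wy": 0,"wz": 0,"claw": 0}
    - {"tx": 0.3,"ty": 5.65,"tz": 0.5,"wx": 0,"wy": 0,"wz": 0,"claw": 0}
    - {"tx": 0.3,"ty": 5.65,"tz": 0.1,"wx": 0,"wy": 0,"wz": 0,"claw": 0}
    - {"tx": 0.3,"ty": 5.65,"tz": 0,"wx": 0,"wy": 0,"wz": 0,"claw": 0}

```text
time_s: 53.35
tool_pos: [0.5452, 0.1409, 0.0832]
ee_rot: [-179.9, -0.1, 170.3]
ft_force: [-2.0, -1.7, 6.6]
gripper_width: 0.031
finger_force: 30.0
```

>>> move_arm:
  series:
    - {"tx": 0,"ty": 0,"tz": 0.05,"wx": 0,"wy": 0,"wz": 0,"claw": 0.42}
    - {"tx": 0,"ty": 0,"tz": 0.05,"wx": 0,"wy": 0,"wz": 0,"claw": 0.42}
    - {"tx": 0,"ty": 0,"tz": 0.05,"wx": 0,"wy": 0,"wz": 0,"claw": 0.42}
    - {"tx": 0,"ty": 0,"tz": 1.5,"wx": 0,"wy": 0,"wz": 0,"claw": 0.42}
    - {"tx": 0,"ty": 0,"tz": 4,"wx": 0,"wy": 0,"wz": 0,"claw": 0.5}
    - {"tx": 0.5,"ty": -2,"tz": 8,"wx": 0,"wy": 0,"wz": 0,"claw": 0.5}
    - {"tx": 1.5,"ty": -6,"tz": 9,"wx": 0,"wy": 0,"wz": 0,"claw": 0.5}
    - {"tx": 2.5,"ty": -10,"tz": 9,"wx": 0,"wy": 0,"wz": 0,"claw": 0.5}
    - {"tx": 3.5,"ty": -14.5,"tz": 9,"wx": 0,"wy": 0,"wz": 0,"claw": 0.5}
    - {"tx": 4.5,"ty": -19,"tz": 9,"wx": 0,"wy": 0,"wz": 0,"claw": 0.5}

```text
time_s: 54.35
tool_pos: [0.5914, -0.0488, 0.1752]
ee_rot: [179.9, 0.1, 170.5]
ft_force: [0.9, -1.0, 0.1]
gripper_width: 0.0434
finger_force: 0.0
```

```bash
python3 - <<'E'
from h import *
s=robot.read_state(); print(s["time_s"],s["tool_pos"])
traynuts("t10.png")
T=cam("top"); im=cv2.imread("pics/t10.png"); o=cv2.imread("pics/t9.png")
# lid/bystander check: change vs t9 / t0 outside tray
g=lambda a:cv2.cvtColor(a,cv2.COLOR_BGR2GRAY).astype(int)
for n,b,f in[("lid",(188,85,262,185),"t9"),("big",(235,245,262,272),"t0"),("bolt",(350,215,375,240),"t0")]:
    x0,y0,x1,y1=b; d=np.abs(g(im)-g(cv2.imread(f"pics/{f}.png")))[y0:y1,x0:x1]; print(n,(d>40).sum(),d.mean().round(1))
E
```

```text
54.35 [ 0.59136026 -0.04883131  0.17519312]
t10.png [([276.2, 103.5], 91, [-69.0, -17.1]), ([267.1, 143.5], 84, [24.1, -20.9]), ([262.9, 164.2], 98, [71.3, -21.6])]
lid 64 1.8
big 0 2.3
bolt 340 32.3
```

>>> move_arm:
  series:
    - {"tx": 0,"ty": 0,"tz": 5,"wx": 0,"wy": 0,"wz": 0,"claw": 0.5}
    - {"tx": -2,"ty": 4,"tz": 9,"wx": 0,"wy": 0,"wz": 0,"claw": 0.5}
    - {"tx": -4,"ty": 8,"tz": 10,"wx": 0,"wy": 0,"wz": 0,"claw": 0.5}
    - {"tx": -6,"ty": 12,"tz": 10,"wx": 0,"wy": 0,"wz": 0,"claw": 0.5}
    - {"tx": -8,"ty": 16,"tz": 10,"wx": 0,"wy": 0,"wz": 0,"claw": 0.5}
    - {"tx": -10,"ty": 20,"tz": 10,"wx": 0,"wy": 0,"wz": 0,"claw": 0.5}
    - {"tx": -12,"ty": 24,"tz": 10,"wx": 0,"wy": 0,"wz": 0,"claw": 0.5}
    - {"tx": -14,"ty": 28,"tz": 10,"wx": 0,"wy": 0,"wz": 0,"claw": 0.5}
    - {"tx": -15,"ty": 32,"tz": 10,"wx": 0,"wy": 0,"wz": 0,"claw": 0.5}
    - {"tx": -16,"ty": 36,"tz": 10,"wx": 0,"wy": 0,"wz": 0,"claw": 0.5}

```text
time_s: 55.4
tool_pos: [0.4298, 0.3142, 0.275]
ee_rot: [179.9, 0.1, 170.4]
ft_force: [0.8, 0.9, 0.4]
gripper_width: 0.0432
finger_force: 0.0
```

```bash
python3 - <<'E'
from h import *
np.set_printoptions(precision=4,suppress=True)
s=robot.read_state(); print(s["tool_pos"]); T=cam("top")
traynuts("t11.png")
g=lambda f:cv2.cvtColor(cv2.imread(f"pics/{f}.png"),cv2.COLOR_BGR2GRAY).astype(int)
d=np.abs(g("t11")-g("t0"))[215:240,350:375]; print("bolt",(d>40).sum(),d.mean())
for f in("t9","t10","t11"):
    a=g(f)[110:150,220:255]; n,l,q,c=cv2.connectedComponentsWithStats((a<65).astype(np.uint8))
    print(f,[(q[i,4],st(atz(T,c[i]+[220,110],.086))) for i in range(1,n) if q[i,4]>25])
E
```

```text
[0.4298 0.3142 0.275 ]
t11.png [([279.6, 106.2], 34, [-64.3, -8.5]), ([261.9, 166.4], 64, [76.5, -22.9])]
bolt 411 42.9488
t9 [(np.int32(53), array([   4.1101, -107.0087]))]
t10 [(np.int32(59), array([   3.0561, -106.9572]))]
t11 [(np.int32(120), array([   4.7501, -107.3143]))]
```

```bash
python3 -c "
from rig import robot
print(robot.close_job())"
```

```text
the job is handed in; nothing more can be done
None
```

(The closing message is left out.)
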